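# Probe the inclined bore and set the matching gauge block

### The job

Take the depth rod from its stand and, holding it, probe the slanting bore in the fixture right down to the bottom to find out how deep it is, and leave the rod standing in the bore as the reference. Then take the one gauge block that is as tall as the bore is deep and seat it flat on the bottom of the rectangular pocket of the fixture. Leave the other two blocks and the other things on the worktop where they stand.

Things in the scene. Friction and masses are not known exactly. Their poses are not given: they have to be found in the camera images.
- rod_head (a point): Centre of the grip head of the steel depth rod, which stands upright in its stand (loose, draw it straight up); z runs along the rod from tip to head. Head: cylinder 16 mm diameter, 17.5 mm below to 17.5 mm above this point. Below it a shaft of 10 mm diameter, its tip 92.5 mm below this point. Black rings on the shaft mark 26, 38 and 50 mm from the tip. 55 to 95 g.
- rod_tip (a point): Centre of the tip (lower end) of the depth rod; z runs from tip to head.
- rod_stand: Fixed square aluminium stand of the rod, 50 x 50 x 40 mm high, origin at the centre of its underside on the worktop. The rod stands in a vertical hole at its middle, 12.5 mm wide, 30 mm deep, so the tip starts 10 mm above the worktop. A tall microscope stands behind and between here and the fixture, a monitor behind the fixture and the blocks: swing across drawn back towards the robot.
- bore_mouth (a point): Centre of the mouth of the blind bore (12.5 mm diameter, 2 mm chamfer) in the slanting face (84 mm in x, 56 in y) of the fixture's steel block, 80 mm above the worktop. z points out of the bore along its axis, which leans 30 deg from vertical, away from the pocket (to the right and towards the robot); x is level. Depth 26, 38 or 50 mm, differs each time, not visible; flat rigid bottom. A rod let go in it slides to the bottom and stays.
- pocket_floor (a point): Centre of the floor of the pocket in the fixture's fixed steel base plate, z up. The pocket is 21.6 mm along its x, 41.6 mm along its y, 8 mm deep, 2 mm chamfer; floor 6 mm, plate top 14 mm above the worktop. Plate 100 mm (x) by 220 mm (y), flat round the pocket. The bored block, 94 mm high, stands on it towards -y, its near side 96 mm from here.
- block_low_centre (a point): Centre (half-way up) of the low plain steel gauge block standing on the worktop, 20 x 40 x 26 mm with z up: its x axis is the 20 mm side, its y axis the 40 mm side, 26 mm is its height. Edges rounded 1.5 mm; about 156 g. Which place in the row of three it has varies.
- block_middle_centre (a point): Centre (half-way up) of the middle plain steel gauge block standing on the worktop, 20 x 40 x 38 mm with z up: its x axis is the 20 mm side, its y axis the 40 mm side, 38 mm is its height. Edges rounded 1.5 mm; about 228 g. Which place in the row of three it has varies.
- block_tall_centre (a point): Centre (half-way up) of the tall plain steel gauge block standing on the worktop, 20 x 40 x 50 mm with z up: its x axis is the 20 mm side, its y axis the 40 mm side, 50 mm is its height. Edges rounded 1.5 mm; about 300 g. Which place in the row of three it has varies.
- check_weight: Bystander: brass check weight with a knob, 30 mm diameter, 34 mm high, origin under its centre. Leave alone.
- lab_bottle: Bystander: white bottle with a dark screw cap, 46 mm diameter, 97 mm high, origin under its centre. Leave alone.
- loupe: Bystander: folding magnifier lying flat, 34 x 73 x 10 mm, origin under its middle. Leave alone.
Things that resemble listed ones, but are neither listed nor needed, are in the scene too. What is shaped like the part that bears block_middle_centre but orange is not meant.

How it is judged:
On the way:
1. the depth rod, held in the fingers, is at rest with its tip at the depth of 26, 38 or 50 mm (within 4 mm) in the bore (x of rod_tip in the frame of bore_mouth between -0.004 and 0.004 m and y of rod_tip in the frame of bore_mouth between -0.004 and 0.004 m and (z of rod_tip in the frame of bore_mouth between -0.03 and -0.022 m or z of rod_tip in the frame of bore_mouth between -0.042 and -0.034 m or z of rod_tip in the frame of bore_mouth between -0.054 and -0.046 m) and contact force between the fingers and depth_rod above 1 N and linear speed of depth_rod below 0.02 m/s), for 0.2 s.
At the end, for the whole second after the job is handed in: The rod stands in the bore, tip on the bottom (within 4 mm); the block as tall as that depth is flat in the pocket (3 mm across, 2.5 mm in height, 0.06 rad); the other blocks are upright within 30 mm of their starts; all at rest (x of rod_tip in the frame of bore_mouth between -0.004 and 0.004 m and y of rod_tip in the frame of bore_mouth between -0.004 and 0.004 m and ((z of rod_tip in the frame of bore_mouth between -0.03 and -0.022 m and x of block_low_centre in the frame of pocket_floor between -0.003 and 0.003 m and y of block_low_centre in the frame of pocket_floor between -0.003 and 0.003 m and z of block_low_centre in the frame of pocket_floor between 0.0105 and 0.0155 m and angle between block_low_centre's own z axis and vertical below 0.06 rad and distance of each of block_middle_centre, block_tall_centre from where it was at the start of the episode below 0.03 m and angle between each of block_middle_centre, block_tall_centre's own z axis and vertical below 0.1 rad) or (z of rod_tip in the frame of bore_mouth between -0.042 and -0.034 m and x of block_middle_centre in the frame of pocket_floor between -0.003 and 0.003 m and y of block_middle_centre in the frame of pocket_floor between -0.003 and 0.003 m and z of block_middle_centre in the frame of pocket_floor between 0.0165 and 0.0215 m and angle between block_middle_centre's own z axis and vertical below 0.06 rad and distance of each of block_low_centre, block_tall_centre from where it was at the start of the episode below 0.03 m and angle between each of block_low_centre, block_tall_centre's own z axis and vertical below 0.1 rad) or (z of rod_tip in the frame of bore_mouth between -0.054 and -0.046 m and x of block_tall_centre in the frame of pocket_floor between -0.003 and 0.003 m and y of block_tall_centre in the frame of pocket_floor between -0.003 and 0.003 m and z of block_tall_centre in the frame of pocket_floor between 0.0225 and 0.0275 m and angle between block_tall_centre's own z axis and vertical below 0.06 rad and distance of each of block_low_centre, block_middle_centre from where it was at the start of the episode below 0.03 m and angle between each of block_low_centre, block_middle_centre's own z axis and vertical below 0.1 rad)) and linear speed of each of depth_rod, block_low, block_middle, block_tall below 0.02 m/s); the robot touches nothing.
It fails at once if the check weight is pushed more than 30 mm or tipped (distance of check_weight from where it was at the start of the episode above 0.03 m or angle between check_weight's own z axis and vertical above 0.3 rad).
It fails at once if the lab bottle is pushed more than 30 mm or tipped (distance of lab_bottle from where it was at the start of the episode above 0.03 m or angle between lab_bottle's own z axis and vertical above 0.3 rad).
It fails at once if the loupe is pushed more than 30 mm or tipped (distance of loupe from where it was at the start of the episode above 0.03 m or angle between loupe's own z axis and vertical above 0.3 rad).
It also fails if it takes over 72 s, if anything falls off the work surface, if the arm or the gripper's body presses on something with over 40 N, if the wrist force passes 120 N, or if a joint passes its speed limit or range.

### The arm

A 6-joint arm with a two-finger parallel gripper is mounted at the origin on a cart in front of the work surface, level with it; the furniture and walls round the work are solid. World frame = base frame: x ahead of the robot, y to its left, z up, the work surface at z = 0. Lengths are in m, angles in rad, forces in N, time in s.
With the tool pointing down it reaches from about 0.25 to 0.725 m from the base axis. Payload 4 kg.
Tool frame: the origin (TCP) lies midway between the tips of the shut fingers; the grasp point (between the pads) lies bot.pinch_z behind it (bot.pinch_z is the distance from the TCP to the grasp point, in m); z points along the fingers, y is the direction in which the jaws open and shut (so a half turn about z gives the same grasp; the last joint's range is limited). The gripper opens to 85 mm and grips with 20 to 120 N. Pads are 22 mm wide; open, the fingers measure 114 mm over their backs; the gripper's body (76 mm by 85 mm) begins 54 mm behind the grasp point. The pads swing forward as they close: fully open they stand 13 mm farther back than shut.
Start: joints at [1.315, 0.241, 0.005, 1.335, 0, 1.571], TCP at [0.127, 0.484, 0.231] pointing down, gripper open.
Joint ranges: [-2.72, 2.72], [-1.05, 1.87], [-1.09, 1.28], [-1.99, 2.15], [-1.42, 1.44], [-3.14, 3.14]. Speed limits (rad/s): [2.79, 2.79, 3.14, 3.14, 3.14, 3.14].

### API

Orientations are given as a unit quaternion [x, y, z, w].
In Python, from workcell import bot gives the robot as it stands. The module is installed in compiled form; this text tells all that it offers.
- The arm moves only by the tool move_arm, never from a script. Its argument "series" is a list that holds one entry, the list of rows, each a list of 7 numbers: the shift along the world's x, y, z in cm, then the turn, a rotation vector about the world's x, y, z in degrees, then the opening, from 0 (shut) to 1 (fully open). A call has exactly 5 rows; each row shifts and turns the pose as measured when the row begins; what a row does not reach is not made up. A row lasts 1/10 s, in which the tool goes at most 50 mm and 8.59 degrees, less where a joint would pass 70% of its speed; a pose out of reach is approached as far as the arm can. A call with a gripper value outside its range is refused whole. The fingers move at their own pace and stop on an object; the grip force is fixed at half the most. Time passes only in rows, so rows that do not move let the fingers close, or fill a call up. It gives the time, the measured TCP pose, the force and the opening at its end, in the units of the state.
- bot.get_obs(): the state, without advancing time (a new reading comes with each control period).
- bot.camera(name): name is "scene" or "top" or "wrist"; returns (picture, depth): 400x640x3 uint8, red, green, blue; 400x640 float32, m along the optical axis (not along the pixel's ray), 0 where there is no reading.
- bot.camera_info(name): a dict with "vfov" (degrees; the focal length in pixels is half the picture's height over the tangent of half this angle, whatever the lens; pixels are square), "cx", "cy" (the principal point, pixels), "cam_to_world" (4x4, takes a point from camera to world coordinates); the wrist camera has in their place "tool_from_camera" (4x4, takes a point from camera to tool coordinates, whose origin is the TCP and whose axes are the flange's). Camera axes: x right, y down, z forward; pixel columns grow to the right and rows downward; lengths in m; the calibration is good to about 2 mm. A picture is of the moment at which its call begins: read the wrist's pose just before it. camera_info takes no time and is no camera call.
- bot.job_done(): hands the job in, once; it reports no verdict.
Trained networks look in the newest picture that a camera, given by its name, has taken for a name from the list of things; names that differ only in an ending like _2 or _b are one class to them, and where a whole thing is asked for, a point or a joint stands for the part that bears it (a point fixed in the world has none). Each returns a list of dicts, best first, with "confidence" (0 to 1); they miss things now and then, are a little off and sometimes report something else, mostly with a low value. They report only what shows in the picture. A call takes as long as a camera call. They do not tell look-alikes from the thing itself.
- bot.find_in(camera, target): "at" ([x, y, z] in m, in world coordinates, good to about 4 mm: the middle of the surface that is visible of it).
The state is a dict: "clock": time; "joint_pos": joint angles; "joint_vel": joint speeds; "tau": joint torques, N m; "eef_pos": TCP position; "tool_rot": TCP orientation; "ft_force": force on the tool from outside, world axes, zero at the start; "ft_torque": the same for the moment, N m; "grip_width": finger opening in m.
Only numpy, scipy, OpenCV 4.12 (cv2) and the standard library are available. Lean on these libraries where they do the work, as an engineer would, in place of code of your own. Each camera call takes 0.05 s, during which the arm holds its last target.

## Working session

There is one attempt and no reset: what is moved stays moved. The work goes in short steps, Python scripts to look and compute and a tool call to move; the robot and the scene stay as the last step left them, time stands still between calls to the robot, and variables do not carry over. Pictures are saved under pics/ and viewed, and the job is handed in when it is done.

Besides the shell and the picture viewer there is one more tool, called after "Call:" as a command line: name --argument value ..., lists and objects as JSON in quotes. move_arm: Moves the arm, as the interface text tells. Its arguments: {"type":"object","properties":{"series":{"type":"array","items":{"type":"array","items":{"type":"array","items":{"type":"number"}}}}},"required":["series"]}

```bash
mkdir -p pics
python3 - <<'E'
from workcell import bot
import cv2,numpy as np
o=bot.get_obs(); print({k:np.round(v,3) for k,v in o.items()}, bot.pinch_z)
for n in ["scene","top","wrist"]:
    p,d=bot.camera(n); cv2.imwrite(f"pics/{n}0.png",p[:,:,::-1]); np.save(f"pics/{n}0_d.npy",d)
    print(n,bot.camera_info(n))
for n in ["scene","top"]:
  for t in ["rod_head","rod_tip","rod_stand","bore_mouth","pocket_floor","block_low_centre","block_middle_centre","block_tall_centre","check_weight","lab_bottle","loupe"]:
    print(n,t,[(np.round(r["at"],3).tolist(),round(r["confidence"],2)) for r in bot.find_in(n,t)][:4])
print(bot.get_obs()["clock"])
E
```

```text
{'clock': np.float64(0.0), 'joint_pos': array([ 1.315,  0.241,  0.004,  1.335, -0.   ,  1.571]), 'joint_vel': array([-0.002, -0.   , -0.   , -0.   , -0.001, -0.   ]), 'tau': array([ 1.0000e-03, -3.7232e+01,  2.5241e+01,  1.7000e-02,  0.0000e+00,
        0.0000e+00]), 'eef_pos': array([0.126, 0.483, 0.23 ]), 'tool_rot': array([ 0.128,  0.992, -0.001, -0.   ]), 'ft_force': array([-0.155,  0.378,  0.574]), 'ft_torque': array([-0.039, -0.016,  0.009]), 'grip_width': np.float64(0.085)} 0.0187
scene {'vfov': 50.57966658154825, 'cx': 329.16400911859034, 'cy': 198.5714493427053, 'cam_to_world': array([[-0.51106442, -0.34511567,  0.78721555, -0.32867468],
       [-0.85928602,  0.22750494, -0.45811466,  0.47011816],
       [-0.02099287, -0.91056942, -0.41282275,  0.55247674],
       [ 0.        ,  0.        ,  0.        ,  1.        ]])}
top {'vfov': 45.941963552286104, 'cx': 317.56604161276505, 'cy': 198.22543123289415, 'cam_to_world': array([[-0.01803701, -0.99738431,  0.06999435,  0.41785932],
       [-0.9995932 ,  0.01953527,  0.02078015, -0.04580328],
       [-0.02209316, -0.06959107, -0.
[... 1029 characters left out ...]
]
scene lab_bottle [([0.562, 0.332, 0.057], 0.75), ([0.481, -0.371, 0.033], 0.23)]
scene loupe [([0.561, -0.346, 0.011], 0.68)]
top rod_head [([0.48, -0.392, 0.113], 0.42)]
top rod_tip [([0.484, -0.395, 0.118], 0.59)]
top rod_stand [([0.478, -0.388, 0.038], 0.71)]
top bore_mouth [([0.463, -0.115, 0.077], 0.93), ([0.435, 0.235, 0.05], 0.58)]
top pocket_floor [([0.503, -0.053, 0.015], 0.61)]
top block_low_centre [([0.449, 0.136, 0.027], 0.58)]
top block_middle_centre [([0.459, 0.313, 0.04], 0.69), ([0.513, 0.248, 0.039], 0.43)]
top block_tall_centre [([0.436, 0.237, 0.048], 0.69)]
top check_weight []
top lab_bottle [([0.578, 0.334, 0.071], 0.69)]
top loupe [([0.566, -0.349, 0.012], 0.49)]
1.25
```

View pics/scene0.png

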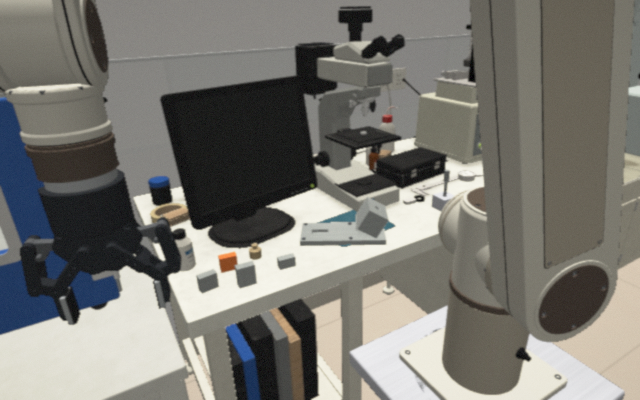

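View pics/top0.png

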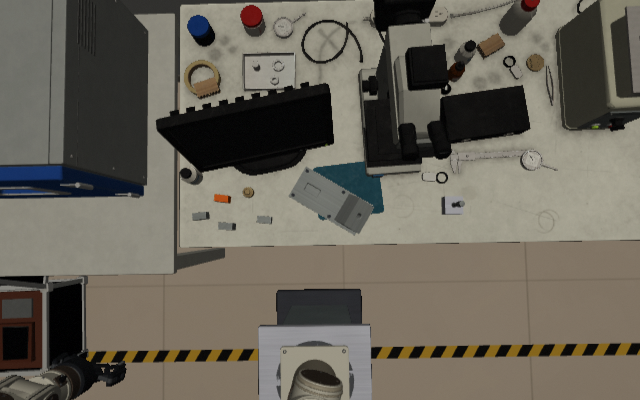

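View pics/wrist0.png

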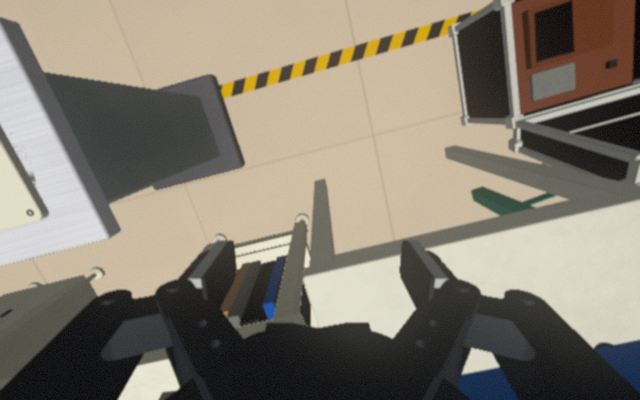

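The scene view shows the blocks at about (207,280), (245,272), (287,260), the orange look-alike at (228,261) and the fixture at (345,230). The top view shows the stand at (453,204).

```bash
cat > h.py <<'E'
from workcell import bot
import cv2,numpy as np
from scipy.spatial.transform import Rotation as R
def look(n,name):
    o=bot.get_obs(); p,d=bot.camera(n); i=bot.camera_info(n)
    if n=="wrist":
        T=np.eye(4);T[:3,:3]=R.from_quat(o["tool_rot"]).as_matrix();T[:3,3]=o["eef_pos"];M=T@i["tool_from_camera"]
    else: M=i["cam_to_world"]
    f=200/np.tan(np.radians(i["vfov"])/2)
    cv2.imwrite(f"pics/{name}.png",p[:,:,::-1]); np.savez(f"pics/{name}.npz",p=p,d=d,M=M,f=f,cx=i["cx"],cy=i["cy"])
    return load(name)
class V: pass
def load(name):
    z=np.load(f"pics/{name}.npz");v=V()
    v.p,v.d,v.M,v.f,v.cx,v.cy=z["p"],z["d"],z["M"],float(z["f"]),float(z["cx"]),float(z["cy"])
    u,w=np.meshgrid(np.arange(640),np.arange(400))
    P=np.stack([(u-v.cx)/v.f*v.d,(w-v.cy)/v.f*v.d,v.d],-1)
    v.W=P@v.M[:3,:3].T+v.M[:3,3]; v.W[v.d==0]=np.nan
    return v
def proj(v,X):
    c=(np.asarray(X)-v.M[:3,3])@v.M[:3,:3]; return c[...,:2]/c[...,2:]*v.f+[v.cx,v.cy]
def onz(v,u,w,z):
    r=v.M[:3,:3]@np.array([(u-v.cx)/v.f,(w-v.cy)/v.f,1]); return v.M[:3,3]+r*(z-v.M[2,3])/r[2]
def crop(v,name,x0,x1,y0,y1,k):
    cv2.imwrite(f"pics/{name}.png",cv2.resize(v.p[y0:y1,x0:x1,::-1],None,fx=k,fy=k,interpolation=cv2.INTER_CUBIC))
def st():
    o=bot.get_obs(); print("t",round(float(o["clock"]),2),"p",np.round(o["eef_pos"]*100,2),"R",np.round(R.from_quat(o["tool_rot"]).as_matrix(),3).tolist(),"F",np.round(o["ft_force"],1),"g",round(float(o["grip_width"])*1e3,1),"q",np.round(o["joint_pos"],2)); return o
E
python3 - <<'E'
from h import *
v=look("top","top1")
crop(v,"top1c",180,480,150,250,2.6)
for a in [(308,185),(350,213),(453,204)]: print(a,np.round(v.W[a[1],a[0]],3))
W=v.W
m=(abs(W[...,2]-.014)<.005)&(W[...,1]<.15)&(W[...,1]>-.25)&(W[...,0]>.35)&(W[...,0]<.62)
ys,xs=np.nonzero(m);print(len(xs))
print("tablez",np.nanmedian(W[225:235,280:300,2]),"edge", np.round(W[235:250,300],3).tolist())
E
```

```text
(308, 185) [0.551 0.009 0.008]
(350, 213) [ 0.465 -0.106  0.093]
(453, 204) [ 0.486 -0.392  0.05 ]
1893
tablez 0.0009718619821956764 edge [[0.408, 0.035, -0.0], [0.405, 0.035, 0.007], [0.403, 0.035, 0.001], [0.4, 0.035, 0.005], [0.397, 0.035, 0.007], [0.394, 0.035, 0.005], [0.391, 0.035, 0.001], [0.388, 0.035, 0.006], [0.385, 0.035, 0.001], [0.382, 0.036, -0.004], [0.38, 0.035, 0.003], [0.354, 0.08, -0.75], [0.35, 0.08, -0.749], [0.346, 0.08, -0.742], [0.341, 0.08, -0.739]]
```

View pics/top1c.png

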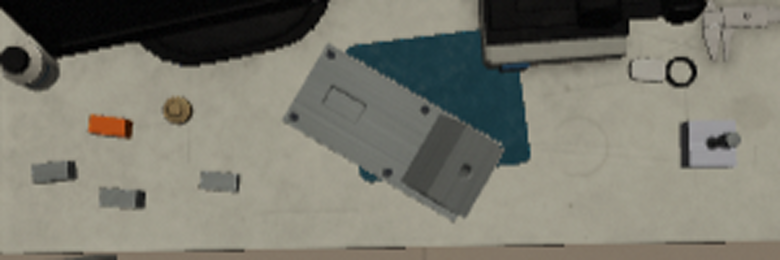

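Call:
move_arm --series '[[[2.2, -4.4, 0.6, 0, 0, -3.6, 1], [2.2, -4.4, 0.6, 0, 0, -3.6, 1], [2.2, -4.4, 0.6, 0, 0, -3.6, 1], [2.2, -4.4, 0.6, 0, 0, -3.6, 1], [2.2, -4.4, 0.6, 0, 0, -3.6, 1]]]'

```text
clock: 1.8
eef_pos: [0.2358, 0.2632, 0.2593]
tool_rot: [0.281, 0.96, -0.0, 0.0]
ft_force: [1.7, 0.0, -0.1]
grip_width: 0.0853
```

Call:
move_arm --series '[[[2.2, -4.4, 0.6, 0, 0, 0, 1], [2.2, -4.4, 0.6, 0, 0, 0, 1], [2.2, -4.4, 0.6, 0, 0, 0, 1], [2.2, -4.4, 0.6, 0, 0, 0, 1], [2.2, -4.4, 0.6, 0, 0, 0, 1]]]'

```text
clock: 2.3
eef_pos: [0.3449, 0.0402, 0.2914]
tool_rot: [0.28, 0.96, 0.002, 0.003]
ft_force: [1.2, 1.3, 0.4]
grip_width: 0.0853
```

Run:
```python
from h import *
st(); v=look("wrist","w1")
```

```text
t 2.3 p [34.49  4.02 29.14] R [[-0.843, 0.538, 0.007], [0.538, 0.843, 0.002], [-0.005, 0.006, -1.0]] F [1.2 1.3 0.4] g 85.3 q [ 0.11 -0.09 -0.2   1.45  0.    0.68]
```

View pics/w1.png

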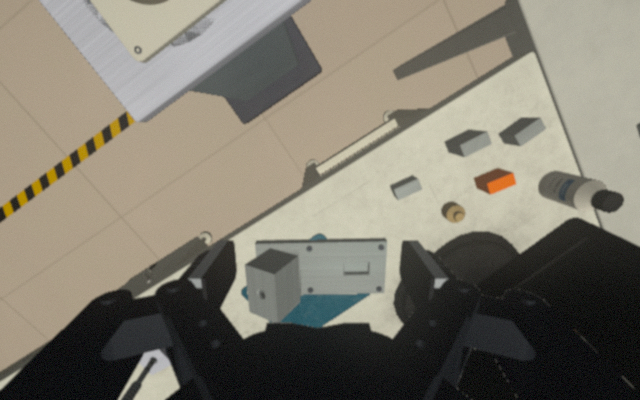

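Run:
```python
from h import *
v=load("w1")
crop(v,"w1f",235,395,230,330,5)
crop(v,"w1b",380,560,105,225,4.4)
for a in [(262,295),(356,268),(405,187),(466,141),(523,129),(496,180)]: print(a,np.round(v.W[a[1],a[0]],3))
print("table",np.nanmedian(v.W[225:232,340:360,2]), v.W[220,330])
```

```text
(262, 295) [ 0.463 -0.134  0.075]
(356, 268) [ 0.541 -0.004  0.006]
(405, 187) [0.449 0.133 0.027]
(466, 141) [0.426 0.23  0.05 ]
(523, 129) [0.458 0.309 0.038]
(496, 180) [0.506 0.249 0.039]
table 0.00028710933365255764 [ 4.42465922e-01  3.78954274e-03 -2.64141413e-04]
```

View pics/w1f.png

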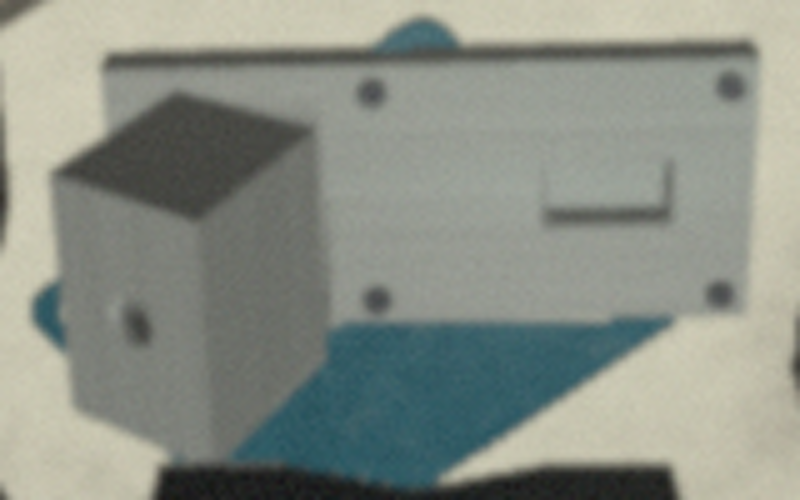

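View pics/w1b.png

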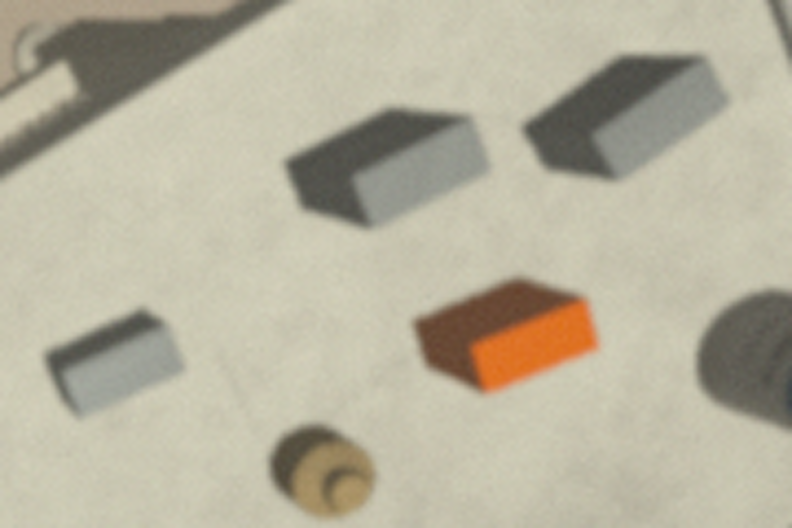

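Run:
```python
from h import *
v=load("w1")
c=lambda x,y:(235+x/5-.4,230+y/5-.4)
g=lambda x,y,z=.014: onz(v,*c(x,y),z)
A,B,C,D=g(105,62),g(755,47),g(745,312),g(752,50)
for n,a,b in [("long",A,B),("short",D,C)]:
    d=b-a; print(n,np.degrees(np.arctan2(d[1],d[0])),np.linalg.norm(d))
print("corner near",A,B,C)
print("pocket c",g(607,190), [g(*q) for q in [(543,165),(672,160),(545,222),(668,222)]])
# slanted face
m=np.zeros((400,640),np.uint8)
poly=np.array([c(65,190),c(195,230),c(200,440),c(85,395)],np.int32); cv2.fillPoly(m,[poly],1)
P=v.W[m>0]; P=P[np.isfinite(P).all(1)]
for _ in range(3):
    q=P.mean(0); n=np.linalg.svd(P-q,full_matrices=False)[2][2]; P=P[abs((P-q)@n)<.004]
n*=np.sign(n[2]); print("n",n,"tilt",np.degrees(np.arccos(n[2])),"az",np.degrees(np.arctan2(n[1],n[0])),len(P))
def ray(px):
    r=v.M[:3,:3]@np.array([(px[0]-v.cx)/v.f,(px[1]-v.cy)/v.f,1]); o=v.M[:3,3]; return o+r*((q-o)@n)/(r@n)
print("bore",ray(c(137,322)),"corners",[np.round(ray(c(*k)),4).tolist() for k in [(55,175),(205,220),(215,460),(75,405)]])
w=bot.find_in("wrist","bore_mouth");print([(np.round(r["at"],4),r["confidence"]) for r in w])
w=bot.find_in("wrist","pocket_floor");print([(np.round(r["at"],4),r["confidence"]) for r in w])
```

```text
long 58.81391224148382 0.2158469368022901
short -29.98458133110482 0.10117478685503563
corner near [ 0.40396493 -0.11852501  0.014     ] [0.51573464 0.06612989 0.014     ] [0.60378942 0.01420421 0.014     ]
pocket c [ 0.53552262 -0.00227934  0.014     ] [array([ 0.51544344, -0.01578806,  0.014     ]), array([0.53750579, 0.02216998, 0.014     ]), array([ 0.53474446, -0.02658826,  0.014     ]), array([0.55767487, 0.00916504, 0.014     ])]
n [-0.26084904 -0.42785424  0.86538924] tilt 30.072819401527735 az -121.3693253838481 1040
bore [ 0.45811708 -0.12873814  0.08200174] corners [[0.4104, -0.1275, 0.0682], [0.4345, -0.0853, 0.0964], [0.5026, -0.1295, 0.095], [0.4795, -0.1714, 0.0673]]
[(array([ 0.4557, -0.1092,  0.0752]), 0.66)]
[(array([ 0.4876, -0.0676,  0.0109]), 0.81)]
```

Run:
```python
from h import *
a=np.radians(59.3); ey=np.array([np.cos(a),np.sin(a)]); ex=np.array([np.sin(a),-np.cos(a)])
c0=np.array([.5355,-.0023])
for nm in ["w1","top1"]:
    v=load(nm); W=v.W.reshape(-1,3); W=W[np.isfinite(W).all(1)]
    x=(W[:,:2]-c0)@ex; y=(W[:,:2]-c0)@ey
    m=(abs(x)<.025)&(y>-.22)&(y<.06)
    for k in np.arange(-.22,.06,.008):
        s=m&(y>=k)&(y<k+.008)
        if s.sum(): print(nm,round(k+.004,3),s.sum(),np.round(np.percentile(W[s,2],[5,50,95]),3))
    # x extent
    s=(abs(W[:,2]-.014)<.004)&(y>-.08)&(y<-.03); print("xr",np.percentile(x[s],[1,99]))
    s=(abs(W[:,2]-.09)<.03)&(abs(W[:,2]-.08)<.02)&(y>-.22)&(y<-.06); print("blk x",np.percentile(x[s],[1,99]),"y",np.percentile(y[s],[1,99]))
```

```text
w1 -0.216 25 [-0.753 -0.749 -0.   ]
w1 -0.208 101 [-0.752  0.     0.002]
w1 -0.2 131 [-0.751  0.     0.002]
w1 -0.192 73 [-0.752  0.     0.002]
w1 -0.184 45 [-0.752 -0.     0.001]
w1 -0.176 81 [-0.753  0.066  0.069]
w1 -0.168 146 [-0.75   0.07   0.073]
w1 -0.16 149 [-0.75   0.075  0.078]
w1 -0.152 157 [-0.751  0.079  0.082]
w1 -0.144 149 [-0.749  0.084  0.087]
w1 -0.136 167 [-0.749  0.089  0.091]
w1 -0.128 184 [-0.749  0.093  0.095]
w1 -0.12 202 [0.077 0.084 0.09 ]
w1 -0.112 182 [0.063 0.07  0.076]
w1 -0.104 167 [0.05  0.056 0.062]
w1 -0.096 172 [0.013 0.031 0.048]
w1 -0.088 123 [0.013 0.015 0.016]
w1 -0.08 120 [0.013 0.015 0.016]
w1 -0.072 123 [0.013 0.015 0.016]
w1 -0.064 120 [0.013 0.015 0.016]
w1 -0.056 117 [0.013 0.015 0.016]
w1 -0.048 130 [0.013 0.015 0.016]
w1 -0.04 114 [0.013 0.015 0.016]
w1 -0.032 121 [0.013 0.015 0.016]
w1 -0.024 118 [0.013 0.015 0.016]
w1 -0.016 122 [0.006 0.013 0.015]
w1 -0.008 123 [0.006 0.013 0.015]
w1 0.0 119 [0.005 0.014 0.016]
w1 0.008 122 [0.006 0.014 0.016]
w1 0.016 113 [0.006 0.014 0.016]
w1 0.024 139 [0.007 0.014 0.016]
w1 0.032 123 [0.013 0.015 
[... 812 characters left out ...]
08 50 [0.011 0.015 0.019]
top1 -0.072 50 [0.011 0.016 0.02 ]
top1 -0.064 48 [0.011 0.015 0.02 ]
top1 -0.056 50 [0.011 0.015 0.019]
top1 -0.048 49 [0.01  0.015 0.018]
top1 -0.04 48 [0.011 0.016 0.019]
top1 -0.032 49 [0.011 0.015 0.02 ]
top1 -0.024 49 [0.01  0.015 0.019]
top1 -0.016 46 [0.006 0.012 0.019]
top1 -0.008 47 [0.005 0.013 0.019]
top1 0.0 50 [0.005 0.012 0.018]
top1 0.008 49 [0.004 0.013 0.017]
top1 0.016 48 [0.004 0.011 0.018]
top1 0.024 52 [0.007 0.014 0.02 ]
top1 0.032 46 [0.012 0.016 0.02 ]
top1 0.04 50 [0.011 0.016 0.019]
top1 0.048 43 [0.01  0.016 0.02 ]
top1 0.056 40 [-0.003  0.001  0.006]
xr [-0.04932048  0.59273692]
blk x [-0.44355045  0.56181955] y [-0.21880101 -0.07550443]
```

Call:
move_arm --series '[[[2.4, -3.8, -1.3, 0, 0, 1.5, 1], [2.4, -3.8, -1.3, 0, 0, 1, 1], [2.4, -3.8, -1.3, 0, 0, 0, 1], [2.4, -3.8, -1.3, 0, 0, 0, 1], [0, 0, 0, 0, 0, 0, 1]]]'

```text
clock: 2.95
eef_pos: [0.445, -0.1104, 0.2375]
tool_rot: [0.255, 0.967, 0.004, 0.004]
ft_force: [-0.5, 0.8, 0.3]
grip_width: 0.0859
```

Run:
```python
from h import *
st(); v=look("wrist","w2")
```

```text
t 2.95 p [ 44.5  -11.04  23.75] R [[-0.87, 0.493, 0.01], [0.493, 0.87, 0.006], [-0.006, 0.011, -1.0]] F [-0.5  0.8  0.3] g 85.9 q [-0.25  0.15 -0.09  1.32  0.01  0.27]
```

View pics/w2.png

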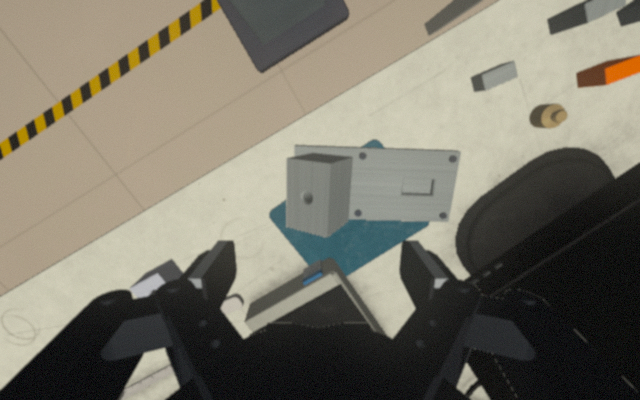

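Run:
```python
from h import *
v=load("w2"); crop(v,"w2f",280,360,145,245,6); crop(v,"w2p",390,470,140,230,6)
m=np.zeros((400,640),np.uint8)
cv2.fillPoly(m,[np.array([(291,163),(320,168),(320,230),(291,224)],np.int32)],1)
P=v.W[m>0]; P=P[np.isfinite(P).all(1)]
for _ in range(4):
    q=P.mean(0); n=np.linalg.svd(P-q,full_matrices=False)[2][2]; P=P[abs((P-q)@n)<.003]
n*=np.sign(n[2]); print("n",n,"tilt",np.degrees(np.arccos(n[2])),"az",np.degrees(np.arctan2(n[1],n[0])),len(P),q)
np.save("pl.npy",np.r_[q,n])
d=(v.W-q)@n
print(np.round(d[188:210,298:318]*1e3).astype(int))
```

```text
n [-0.25957764 -0.42633732  0.86651944] tilt 29.943339166933047 az -121.3353576333982 1796 [ 0.4563889  -0.13161647  0.080066  ]
[[                   0                    0                    0
                     1                    0                    0
                     0                    0                    0
                     1                    0                    0
                     0                    1                   -1
                    -1                   -1                    1
                    -1                    1]
 [                   0                   -1                    1
                    -1                    0                    0
                     1                    0                    0
                     0                    0                    0
                     0                   -1                    0
                    -1                    0                    0
                     0                    0]
 [                   1                    0                    0
                     0              
[... 7960 characters left out ...]
      0                    0
                     0                    0                    0
                     0                    0                    0
                     0                   -1]
 [                  -1                    0                    0
                     1                    1                   -1
                     1                    0                    1
                     0                   -1                    1
                     0                    0                   -1
                    -1                    1                    1
                     0                    0]]<stdin>:11: RuntimeWarning: invalid value encountered in cast
```

View pics/w2f.png

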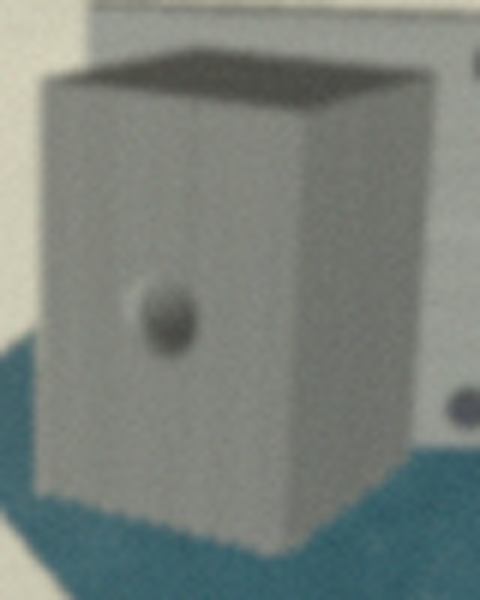

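View pics/w2p.png

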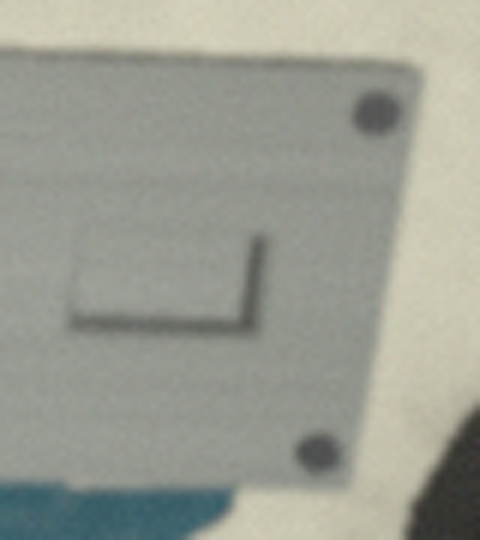

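Run:
```python
from h import *
v=load("w2"); pl=np.load("pl.npy"); q,n=pl[:3],pl[3:]
def ray(u,w):
    r=v.M[:3,:3]@np.array([(u-v.cx)/v.f,(w-v.cy)/v.f,1]); o=v.M[:3,3]; return o+r*((q-o)@n)/(r@n)
d=(v.W-q)@n
mm=np.zeros(d.shape,bool); mm[188:206,298:314]=d[188:206,298:314]<-.0012
mm=cv2.morphologyEx(mm.astype(np.uint8),cv2.MORPH_OPEN,np.ones((3,3)))
ys,xs=np.nonzero(mm); P=np.array([ray(u,w) for u,w in zip(xs,ys)])
print("centroid",xs.mean(),ys.mean(),P.mean(0)); 
ex=np.cross([0,0,1],n)*-1; ex/=np.linalg.norm(ex); ey=np.cross(n,ex)
Q=P-P.mean(0); print("ext",np.ptp(Q@ex),np.ptp(Q@ey), "mid",P.mean(0)+ex*((Q@ex).max()+(Q@ex).min())/2+ey*((Q@ey).max()+(Q@ey).min())/2)
print("ray",ray(306.3,197.2), "corners mid", [np.round(ray(*k),4) for k in [(287.3,157.8),(331,162),(326,237),(286.2,227)]])
c=lambda x,y:(390+x/6-.4,140+y/6-.4)
g=lambda x,y,z=.014: onz(v,*c(x,y),z)
# pocket corners: outer chamfer
K=[g(80,228),g(265,232),g(70,325),g(253,327)]
print(np.round(K,4), np.mean(K,0)); 
print("plate corners",g(418,72),g(347,488),"edges")
# pocket via depth
W=v.W.reshape(-1,3);W=W[np.isfinite(W).all(1)]
a=np.radians(58.8); e2=np.array([np.cos(a),np.sin(a)]); e1=np.array([np.sin(a),-np.cos(a)])
c0=np.array([.5355,-.0023]);x=(W[:,:2]-c0)@e1;y=(W[:,:2]-c0)@e2
s=(abs(x)<.02)&(abs(y)<.035)&(W[:,2]<.0095)&(W[:,2]>.003); print(s.sum(),np.percentile(x[s],[3,97]),np.percentile(y[s],[3,97]))
s=(abs(W[:,2]-.0145)<.003)&(y>-.09)&(y<-.03)&(abs(x)<.06); print(np.percentile(x[s],[.5,99.5]))
s=(abs(W[:,2]-.0145)<.003)&(abs(x)<.04)&(abs(y)<.08); print(np.percentile(y[s],[.5,99.5]))
```

```text
centroid 306.9651162790698 196.93023255813952 [ 0.45742356 -0.13005508  0.08114416]
ext 0.01194838993702002 0.012046824536662745 mid [ 0.45713806 -0.13049683  0.08084129]
ray [ 0.45743439 -0.13092704  0.08071839] corners mid [array([ 0.4098, -0.1285,  0.0676]), array([ 0.4335, -0.0869,  0.0952]), array([ 0.5056, -0.1328,  0.0942]), array([ 0.4816, -0.1738,  0.0669])]
[[ 0.5148 -0.015   0.014 ]
 [ 0.5365  0.0211  0.014 ]
 [ 0.5346 -0.0265  0.014 ]
 [ 0.5559  0.01    0.014 ]] [ 0.53545026 -0.00259906  0.014     ]
plate corners [0.51965028 0.06467363 0.014     ] [0.60392846 0.01388818 0.014     ] edges
427 [-0.00841203  0.01103326] [-0.01744967  0.02073202]
[-0.04969727  0.04956938]
[-0.07935848  0.0494764 ]
```

Call:
move_arm --series '[[[-3.5, -3.3, 0.8, 0, 0, 0, 1], [-3, -4, 0.3, 0, 0, 0, 1], [-1, -4.8, 0, 0, 0, 0, 1], [0.5, -4.8, 0, 0, 0, 0, 1], [2.3, -4.2, 0, 0, 0, 0, 1]]]'

```text
clock: 3.5
eef_pos: [0.3944, -0.3093, 0.2524]
tool_rot: [0.242, 0.97, 0.007, 0.003]
ft_force: [2.5, -0.7, 0.6]
grip_width: 0.0853
```

Call:
move_arm --series '[[[3, -3, -0.5, 0, 0, 0, 1], [3, -2, -1, 0, 0, 0, 1], [1.5, -1, -1, 0, 0, 0, 1], [0, 0, 0, 0, 0, 0, 1], [0, 0, 0, 0, 0, 0, 1]]]'

```text
clock: 4.0
eef_pos: [0.4771, -0.3645, 0.2292]
tool_rot: [0.237, 0.971, 0.007, 0.005]
ft_force: [-0.1, 0.2, 0.2]
grip_width: 0.0855
```

Run:
```python
from h import *
st(); v=look("wrist","w3")
for t in ["rod_head","rod_stand"]: print(t,[(np.round(r["at"],4),r["confidence"]) for r in bot.find_in("wrist",t)])
```

```text
t 4.0 p [ 47.71 -36.45  22.92] R [[-0.887, 0.461, 0.012], [0.461, 0.887, 0.012], [-0.005, 0.016, -1.0]] F [-0.1  0.2  0.2] g 85.5 q [-0.66  0.44  0.29  1.41  0.02 -0.18]
rod_head [(array([ 0.482 , -0.3952,  0.1155]), 0.84)]
rod_stand [(array([ 0.481 , -0.3893,  0.0416]), 0.9)]
```

View pics/w3.png

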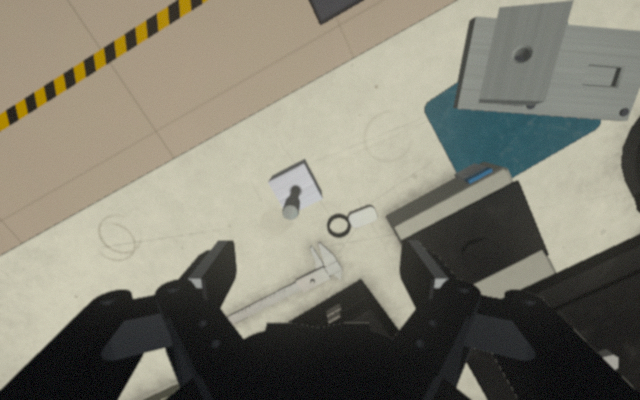

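Run:
```python
from h import *
v=load("w3"); crop(v,"w3r",260,340,150,230,7)
W=v.W; m=(W[...,2]>.112)&(W[...,2]<.125); m[:, :260]=0;m[:,340:]=0;m[:150]=0;m[235:]=0
ys,xs=np.nonzero(m);print(len(xs),xs.mean(),ys.mean(),np.median(W[m],0),W[m].mean(0), onz(v,xs.mean(),ys.mean(),.120))
m=(abs(W[...,2]-.04)<.004);m[:, :255]=0;m[:,345:]=0;m[:150]=0;m[235:]=0
print(np.nanpercentile(W[m],[2,50,98],axis=0))
print("bore",W[50:60,518:528,2].min())
crop(v,"w3b",450,640,0,130,4)
```

```text
235 290.20425531914896 210.39574468085107 [ 0.4828748  -0.39596191  0.12045725] [ 0.48294337 -0.39600065  0.11973802] [ 0.48286801 -0.39594295  0.12      ]
[[ 0.45905199 -0.42076161  0.03820683]
 [ 0.47787972 -0.39141388  0.04065863]
 [ 0.50765814 -0.37229923  0.04218551]]
bore 0.04652066813032191
```

View pics/w3r.png

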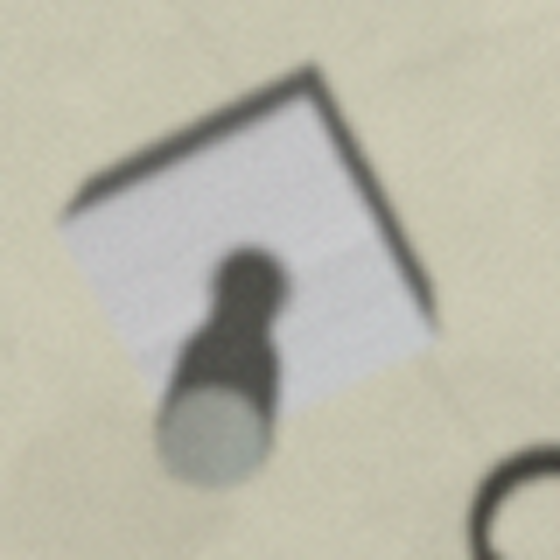

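View pics/w3b.png

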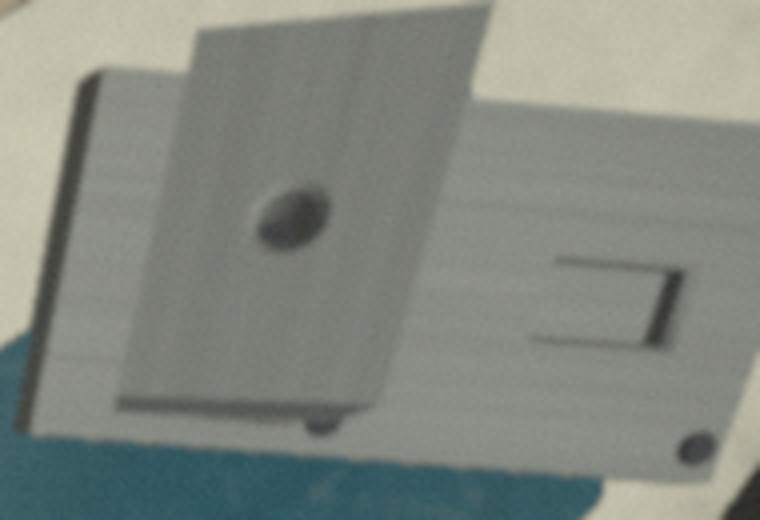

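Run:
```python
from h import *
v=load("w3"); pl=np.load("pl.npy"); q,n=pl[:3],pl[3:]
def ray(u,w):
    r=v.M[:3,:3]@np.array([(u-v.cx)/v.f,(w-v.cy)/v.f,1]); o=v.M[:3,3]; return o+r*((q-o)@n)/(r@n)
print(ray(450+291/4-.4,218/4-.4),[ray(450+a/4-.4,b/4-.4) for a,b in [(200,32),(492,5),(378,405),(118,402)]])
# plane fit here
m=np.zeros((400,640),np.uint8);cv2.fillPoly(m,[np.array([(502,12),(567,6),(543,97),(485,97)],np.int32)],1)
P=v.W[m>0];P=P[np.isfinite(P).all(1)]
for _ in range(4):
    q2=P.mean(0); n2=np.linalg.svd(P-q2,full_matrices=False)[2][2]; P=P[abs((P-q2)@n2)<.003]
n2*=np.sign(n2[2]);print(n2,np.degrees(np.arctan2(n2[1],n2[0])),(q2-q)@n)
q,n=q2,n2;print(ray(450+291/4-.4,218/4-.4))
```

```text
[ 0.4581026  -0.13071207  0.08102434] [array([ 0.41000535, -0.12956386,  0.06718108]), array([ 0.43480898, -0.08904242,  0.09454835]), array([ 0.50581226, -0.13251405,  0.09442981]), array([ 0.48230333, -0.17378456,  0.06708184])]
[-0.26184342 -0.42574622  0.86612827] -121.59244276775013 -8.123588332238009e-05
[ 0.45811275 -0.13066545  0.08095776]
```

```bash
cat >> h.py <<'E'
AZ=np.radians(58.5)
EY=np.array([np.cos(AZ),np.sin(AZ),0]); EX=np.array([np.sin(AZ),-np.cos(AZ),0]); BZ=np.array([0,0,np.cos(np.pi/6)])-.5*EY
BORE=np.array([.4577,-.1307,.0805])
def Rdown(az): # tool y at azimuth az(deg)
    a=np.radians(az);y=np.array([np.cos(a),np.sin(a),0]);z=np.array([0,0,-1.]);return np.stack([np.cross(y,z),y,z],1)
def Rbore():
    z=-BZ; x=-EX; y=np.cross(z,x); return np.stack([x,y,z],1)
def to(p,Rm):
    o=st(); d=(np.asarray(p)-o["eef_pos"])*100; rv=np.degrees((R.from_matrix(Rm)*R.from_quat(o["tool_rot"]).inv()).as_rotvec())
    print("shift cm",np.round(d,2),"|",round(float(np.linalg.norm(d)),2),"turn",np.round(rv,2)); return d,rv
E
python3 - <<'E'
from h import *
print(np.round(Rbore(),3).tolist()); to([.4829,-.396,.084],Rdown(58.5))
E
```

```text
[[-0.853, 0.452, 0.261], [0.522, 0.738, 0.426], [-0.0, 0.5, -0.866]]
t 4.15 p [ 47.64 -36.52  22.99] R [[-0.887, 0.462, 0.013], [0.462, 0.887, 0.011], [-0.007, 0.016, -1.0]] F [-0.9 -0.5  0.1] g 85.6 q [-0.66  0.44  0.29  1.41  0.02 -0.18]
shift cm [  0.65  -3.08 -14.59] | 14.92 turn [-0.59  0.78 -3.96]
```

Call:
move_arm --series '[[[0.4, -1.5, -2, -0.6, 0.8, -2, 1], [0.3, -1.5, -2, 0, 0, -2, 1], [0, 0, -2, 0, 0, 0, 1], [0, 0, 0, 0, 0, 0, 1], [0, 0, 0, 0, 0, 0, 1]]]'

```text
clock: 4.65
eef_pos: [0.4828, -0.3933, 0.1762]
tool_rot: [0.272, 0.962, -0.002, 0.004]
ft_force: [-0.7, -0.1, 0.9]
grip_width: 0.0852
```

Run:
```python
from h import *
to([.4829,-.396,.084],Rdown(58.5))
v=look("wrist","w4")
W=v.W; m=(W[...,2]>.112)&(W[...,2]<.127); m[:, :250]=0;m[:,390:]=0;m[:150]=0;m[300:]=0
ys,xs=np.nonzero(m);print(len(xs),xs.mean(),ys.mean(), onz(v,xs.mean(),ys.mean(),.120))
```

```text
t 4.65 p [ 48.28 -39.33  17.62] R [[-0.852, 0.524, 0.006], [0.524, 0.852, -0.006], [-0.008, -0.002, -1.0]] F [-0.7 -0.1  0.9] g 85.2 q [-0.68  0.51  0.25  1.31 -0.   -0.13]
shift cm [ 0.01 -0.27 -9.22] | 9.23 turn [0.35 0.33 0.08]
367 315.3705722070845 210.78201634877385 [ 0.48275005 -0.39608098  0.12      ]
```

View pics/w4.png

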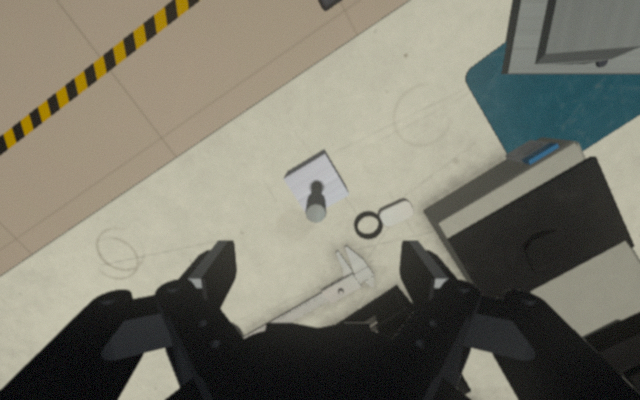

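Call:
move_arm --series '[[[0, -0.3, -3, 0.3, 0.3, 0, 1], [0, 0, -3, 0, 0, 0, 1], [0, 0, -2.2, 0, 0, 0, 1], [0, 0, -1, 0, 0, 0, 1], [0, 0, 0, 0, 0, 0, 1]]]'

```text
clock: 5.2
eef_pos: [0.4861, -0.398, 0.0921]
tool_rot: [0.272, 0.962, -0.003, 0.008]
ft_force: [0.1, 0.1, -0.2]
grip_width: 0.0856
```

Run:
```python
from h import *
to([.4829,-.396,.084],Rdown(58.5))
```

```text
t 5.2 p [ 48.61 -39.8    9.21] R [[-0.852, 0.523, 0.013], [0.523, 0.853, -0.011], [-0.017, -0.003, -1.0]] F [ 0.1  0.1 -0.2] g 85.6 q [-0.69  0.57  0.12  1.11 -0.   -0.14]
shift cm [-0.32  0.2  -0.81] | 0.9 turn [0.62 0.73 0.01]
```

Call:
move_arm --series '[[[-0.3, 0.2, -0.8, 0.6, 0.7, 0, 1], [0, 0, 0, 0, 0, 0, 0.3], [0, 0, 0, 0, 0, 0, 0], [0, 0, 0, 0, 0, 0, 0], [0, 0, 0, 0, 0, 0, 0]]]'

```text
clock: 5.7
eef_pos: [0.4857, -0.3979, 0.0894]
tool_rot: [0.271, 0.962, -0.002, 0.004]
ft_force: [-0.3, -0.5, -0.3]
grip_width: 0.028
```

Call:
move_arm --series '[[[0, 0, 0, 0, 0, 0, 0], [0, 0, 0, 0, 0, 0, 0], [0, 0, 0, 0, 0, 0, 0], [0, 0, 0, 0, 0, 0, 0], [0, 0, 0, 0, 0, 0, 0]]]'

```text
clock: 6.2
eef_pos: [0.4858, -0.398, 0.0899]
tool_rot: [0.271, 0.962, -0.002, 0.004]
ft_force: [-0.1, -0.4, 0.4]
grip_width: 0.0141
```

Run:
```python
from h import *
to([.4829,-.396,.084],Rdown(58.5))
```

```text
t 6.2 p [ 48.58 -39.8    8.99] R [[-0.853, 0.522, 0.007], [0.522, 0.853, -0.005], [-0.009, -0.001, -1.0]] F [-0.1 -0.4  0.4] g 14.1 q [-0.69  0.57  0.13  1.12  0.   -0.14]
shift cm [-0.29  0.2  -0.59] | 0.69 turn [ 0.31  0.41 -0.01]
```

Call:
move_arm --series '[[[0, 0, 0, 0, 0, 0, 0], [0, 0, 1, 0, 0, 0, 0], [0, 0, 2, 0, 0, 0, 0], [0, 0, 3, 0, 0, 0, 0], [0, 0, 4, 0, 0, 0, 0]]]'

```text
clock: 6.7
eef_pos: [0.4824, -0.395, 0.1863]
tool_rot: [0.271, 0.962, 0.001, -0.002]
ft_force: [0.2, -1.6, -1.1]
grip_width: 0.0143
```

Run:
```python
from h import *
to([.4829,-.396,.084],Rdown(58.5)); v=look("wrist","w5"); crop(v,"w5c",220,420,150,300,4)
```

```text
t 6.7 p [ 48.24 -39.5   18.63] R [[-0.853, 0.522, -0.004], [0.522, 0.853, 0.004], [0.005, 0.001, -1.0]] F [ 0.2 -1.6 -1.1] g 14.3 q [-0.69  0.51  0.29  1.35  0.   -0.14]
shift cm [  0.05  -0.1  -10.23] | 10.23 turn [-0.21 -0.2  -0.01]
```

View pics/w5c.png

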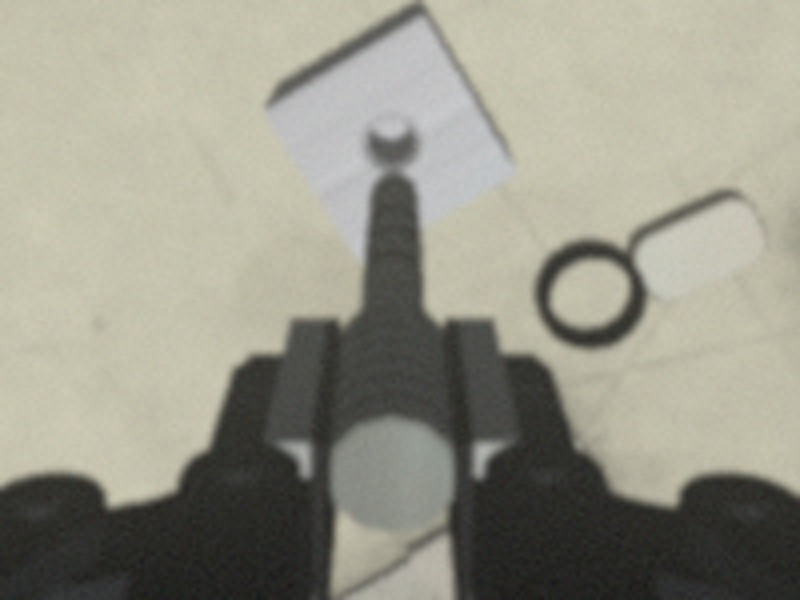

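Run:
```python
from h import *
v=load("w5"); i=bot.camera_info("wrist"); T=np.array(i["tool_from_camera"])
def pt(u,w,d): return (T@np.array([(u-v.cx)/v.f*d,(w-v.cy)/v.f*d,d,1]))[:3]
for yy in range(254,284,3): print(yy,v.d[yy,314:322].round(4), pt(318,yy,v.d[yy,318]).round(4))
for yy in range(192,254,5): print(yy, pt(318,yy,v.d[yy,318]).round(4))
# radius of tip: silhouettes
```

```text
254 [0.1249 0.1247 0.1249 0.1239 0.1247 0.1255 0.1252 0.1252] [ 0.0091 -0.0002 -0.031 ]
257 [0.1255 0.1257 0.1256 0.1248 0.1239 0.1243 0.1256 0.1244] [ 0.0082 -0.0002 -0.0321]
260 [0.1253 0.1262 0.1256 0.1261 0.1264 0.1259 0.1258 0.1259] [ 0.0057 -0.0002 -0.0302]
263 [0.1252 0.1264 0.1258 0.1266 0.1252 0.1265 0.126  0.1261] [ 0.005  -0.0002 -0.0316]
266 [0.1268 0.1257 0.1264 0.1262 0.1265 0.1272 0.1259 0.1267] [ 0.003  -0.0002 -0.0309]
269 [0.1281 0.1267 0.1267 0.1268 0.1254 0.1267 0.1271 0.1257] [ 0.0023 -0.0002 -0.0322]
272 [0.1272 0.1277 0.1275 0.1262 0.1272 0.1268 0.1269 0.1283] [ 0.     -0.0002 -0.031 ]
275 [0.1285 0.1273 0.1273 0.1284 0.1266 0.1276 0.1275 0.1281] [-0.001  -0.0002 -0.0319]
278 [0.1285 0.1274 0.1277 0.1287 0.128  0.1288 0.1294 0.1275] [-0.0031 -0.0002 -0.031 ]
281 [0.1296 0.1282 0.1283 0.1289 0.1287 0.128  0.1284 0.1286] [-0.0048 -0.0002 -0.0308]
192 [-0.0107 -0.0002  0.1449]
197 [ 0.0077 -0.0002  0.0639]
202 [ 0.0074 -0.0002  0.0519]
207 [ 0.0076 -0.0002  0.0398]
212 [ 0.007  -0.0002  0.0311]
217 [ 0.0072 -0.0002  0.0212]
222 [ 0.0071 -0.0002  0.0128]
227 [ 0.0098 -0.0002 -0.0014]
232 [ 0.0095 -0.0002 -0.0074]
237 [ 0.0098 -0.0002 -0.0143]
242 [ 0.01   -0.0002 -0.0205]
247 [ 0.0101 -0.0002 -0.0259]
252 [ 0.0092 -0.0002 -0.0293]
```

```bash
cat >> h.py <<'E'
TIP=np.array([.0021,0,.079])
def tcp_for(s): # tip at height s (m) along bore axis from mouth
    return BORE+BZ*s-Rbore()@TIP
def tipstate():
    o=bot.get_obs(); Rm=R.from_quat(o["tool_rot"]).as_matrix(); t=o["eef_pos"]+Rm@TIP-BORE
    ey=np.cross(BZ,EX); print("tip in bore x,y,z mm",np.round([t@EX*1e3,t@ey*1e3,t@BZ*1e3],2),"axis err deg",np.round(np.degrees([-Rm[:,2]@EX,-Rm[:,2]@ey]),2))
E
python3 - <<'E'
from h import *
for s in [.05,.02,-.05]: print(tcp_for(s))
to(tcp_for(.03),Rbore()); to(tcp_for(.03)+[-.06,-.08,.03],Rbore())
E
```

```text
[ 0.42578939 -0.18679254  0.19221728]
[ 0.43362687 -0.17400294  0.16623651]
[ 0.45191432 -0.14416053  0.10561474]
t 6.75 p [ 48.55 -39.76  19.57] R [[-0.853, 0.522, 0.007], [0.522, 0.853, -0.005], [-0.009, -0.001, -1.0]] F [ 2.  -1.1  5. ] g 14.1 q [-0.69  0.51  0.3   1.36  0.   -0.14]
shift cm [-5.45 21.93 -2.08] | 22.69 turn [ 25.88 -15.27   0.13]
t 6.75 p [ 48.55 -39.76  19.57] R [[-0.853, 0.522, 0.007], [0.522, 0.853, -0.005], [-0.009, -0.001, -1.0]] F [ 2.  -1.1  5. ] g 14.1 q [-0.69  0.51  0.3   1.36  0.   -0.14]
shift cm [-11.45  13.93   0.92] | 18.05 turn [ 25.88 -15.27   0.13]
```

Call:
move_arm --series '[[[-4, 0, 2, 0, 0, 0, 0], [-4, 1.5, 2, 0, 0, 0, 0], [-3, 3, 1, 5, -3, 0, 0], [-1, 4, 0, 5, -3, 0, 0], [0, 4, 0, 5, -3, 0, 0]]]'

```text
clock: 7.25
eef_pos: [0.3666, -0.2724, 0.2536]
tool_rot: [0.268, 0.951, 0.145, 0.053]
ft_force: [-0.1, -0.4, -1.3]
grip_width: 0.0142
```

Run:
```python
from h import *
to(tcp_for(.03),Rbore()); tipstate()
```

```text
t 7.25 p [ 36.66 -27.24  25.36] R [[-0.851, 0.494, 0.178], [0.525, 0.814, 0.248], [-0.022, 0.304, -0.952]] F [-0.1 -0.4 -1.3] g 14.2 q [-0.84  0.19 -0.04  1.41  0.3  -0.3 ]
shift cm [ 6.44  9.41 -7.87] | 13.86 turn [11.12 -5.35  0.31]
tip in bore x,y,z mm [ -4.04 -76.09 156.9 ] axis err deg [-1.27 12.18]
```

Call:
move_arm --series '[[[1.5, 2.5, -1.5, 5, -2.6, 0, 0], [1.5, 2.5, -1.5, 5, -2.6, 0, 0], [1.5, 2.3, -1.5, 1, 0, 0, 0], [1.2, 1.5, -1, 0, 0, 0, 0], [0.3, 0.3, -0.5, 0, 0, 0, 0]]]'

```text
clock: 7.75
eef_pos: [0.4261, -0.1785, 0.1977]
tool_rot: [0.267, 0.928, 0.249, 0.075]
ft_force: [0.6, -0.6, -1.4]
grip_width: 0.0141
```

Run:
```python
from h import *
to(tcp_for(.015),Rbore()); tipstate()
v=look("wrist","w6")
```

```text
t 7.75 p [ 42.61 -17.85  19.77] R [[-0.846, 0.458, 0.272], [0.533, 0.733, 0.422], [-0.006, 0.502, -0.865]] F [ 0.6 -0.6 -1.4] g 14.1 q [-0.73  0.23 -0.21  1.22  0.52 -0.19]
shift cm [ 0.89  0.66 -3.58] | 3.75 turn [0.07 0.38 0.7 ]
tip in bore x,y,z mm [-3.19  9.18 51.12] axis err deg [-0.66 -0.14]
```

View pics/w6.png

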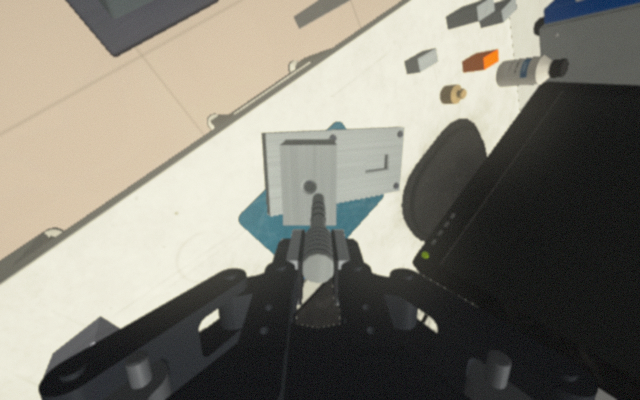

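Call:
move_arm --series '[[[0.5, 0.4, -1, 0, 0.4, 0.7, 0], [0.4, 0.3, -1, 0, 0, 0, 0], [0.2, 0.1, -1, 0, 0, 0, 0], [0, 0, -0.8, 0, 0, 0, 0], [0, 0, 0, 0, 0, 0, 0]]]'

```text
clock: 8.3
eef_pos: [0.4383, -0.1731, 0.1585]
tool_rot: [0.262, 0.93, 0.246, 0.071]
ft_force: [-0.8, 1.1, -1.1]
grip_width: 0.0144
```

Run:
```python
from h import *
to(tcp_for(.010),Rbore()); tipstate()
v=look("wrist","w7"); crop(v,"w7c",260,380,140,260,5)
```

```text
t 8.3 p [ 43.83 -17.31  15.85] R [[-0.853, 0.452, 0.262], [0.522, 0.742, 0.421], [-0.004, 0.496, -0.868]] F [-0.8  1.1 -1.1] g 14.4 q [-0.7   0.28 -0.25  1.12  0.51 -0.17]
shift cm [-0.21  0.33 -0.09] | 0.41 turn [ 0.35  0.04 -0.04]
tip in bore x,y,z mm [ 3.78 -1.45 11.66] axis err deg [-0.17  0.28]
```

View pics/w7c.png

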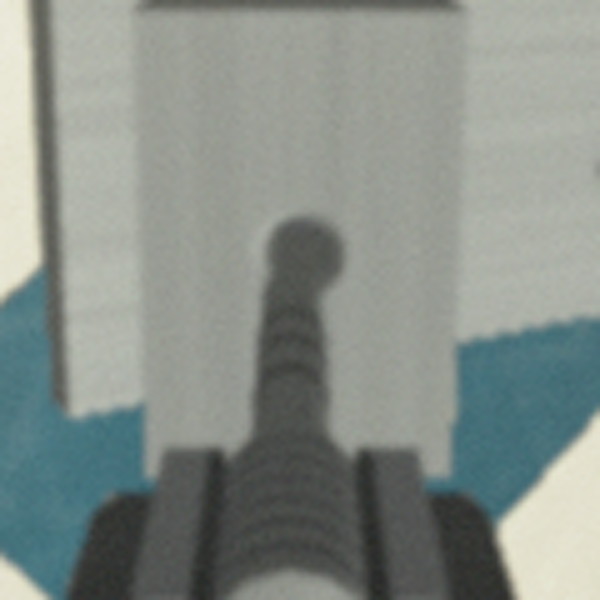

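Call:
move_arm --series '[[[-0.12, 0.18, 0, 0.3, 0, 0, 0], [-0.12, 0.18, 0, 0, 0, 0, 0], [-0.05, 0.1, 0, 0, 0, 0, 0], [0, 0, 0, 0, 0, 0, 0], [0, 0, 0, 0, 0, 0, 0]]]'

```text
clock: 8.85
eef_pos: [0.4357, -0.1694, 0.1604]
tool_rot: [0.262, 0.93, 0.248, 0.072]
ft_force: [-0.0, -0.8, -0.7]
grip_width: 0.014
```

Run:
```python
from h import *
to(tcp_for(.005),Rbore()); tipstate()
v=look("wrist","w8"); crop(v,"w8c",260,380,140,260,5)
```

```text
t 8.85 p [ 43.57 -16.94  16.04] R [[-0.852, 0.451, 0.264], [0.523, 0.739, 0.424], [-0.004, 0.5, -0.866]] F [-0.  -0.8 -0.7] g 14.0 q [-0.7   0.27 -0.26  1.12  0.52 -0.17]
shift cm [ 0.18  0.18 -0.71] | 0.76 turn [0.12 0.19 0.04]
tip in bore x,y,z mm [-0.31  1.43 12.38] axis err deg [-0.21  0.01]
```

View pics/w8c.png

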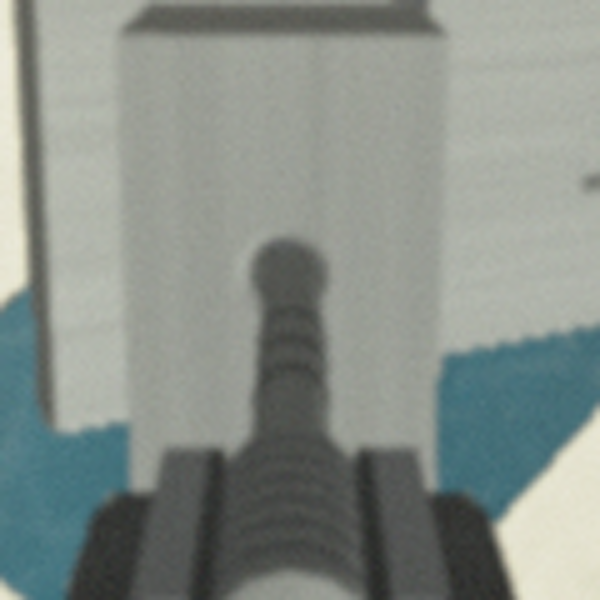

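Call:
move_arm --series '[[[0.1, 0.1, -0.4, 0.1, 0.2, 0, 0], [0.1, 0.1, -0.4, 0, 0, 0, 0], [0.1, 0.17, -0.35, 0, 0, 0, 0], [0.1, 0.17, -0.35, 0, 0, 0, 0], [0, 0, 0, 0, 0, 0, 0]]]'

```text
clock: 9.4
eef_pos: [0.4401, -0.1634, 0.1439]
tool_rot: [0.262, 0.93, 0.249, 0.07]
ft_force: [-0.1, 0.3, -1.7]
grip_width: 0.0143
```

Run:
```python
from h import *
to(tcp_for(-.01),Rbore()); tipstate()
v=look("wrist","w9"); crop(v,"w9c",260,380,140,260,5)
```

```text
t 9.4 p [ 44.01 -16.34  14.39] R [[-0.852, 0.453, 0.261], [0.523, 0.738, 0.426], [0.0, 0.5, -0.866]] F [-0.1  0.3 -1.7] g 14.3 q [-0.68  0.29 -0.29  1.07  0.52 -0.15]
shift cm [ 0.13  0.22 -0.36] | 0.44 turn [ 0.01 -0.04  0.03]
tip in bore x,y,z mm [-0.01 -0.47 -5.57] axis err deg [0.01 0.03]
```

View pics/w9c.png

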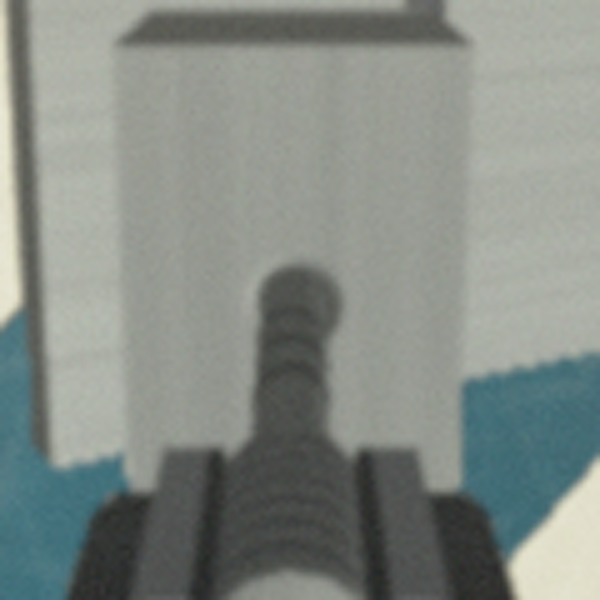

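Call:
move_arm --series '[[[0.07, 0.18, -0.25, 0, 0, 0, 0], [0.13, 0.24, -0.35, 0, 0, 0, 0], [0.13, 0.21, -0.43, 0, 0, 0, 0], [0.13, 0.21, -0.43, 0, 0, 0, 0], [0, 0, 0, 0, 0, 0, 0]]]'

```text
clock: 9.95
eef_pos: [0.4452, -0.1544, 0.1283]
tool_rot: [0.262, 0.93, 0.249, 0.07]
ft_force: [-0.3, 0.1, -0.7]
grip_width: 0.0145
```

Run:
```python
from h import *
to(tcp_for(-.02),Rbore()); tipstate()
v=look("wrist","w10"); crop(v,"w10c",260,380,140,260,5)
```

```text
t 9.95 p [ 44.52 -15.44  12.83] R [[-0.852, 0.453, 0.261], [0.523, 0.738, 0.426], [-0.0, 0.5, -0.866]] F [-0.3  0.1 -0.7] g 14.5 q [-0.66  0.3  -0.32  1.02  0.52 -0.13]
shift cm [-0.12 -0.25  0.33] | 0.43 turn [ 0.03 -0.01  0.03]
tip in bore x,y,z mm [ -0.31   0.7  -24.23] axis err deg [-0.02  0.03]
```

View pics/w10c.png

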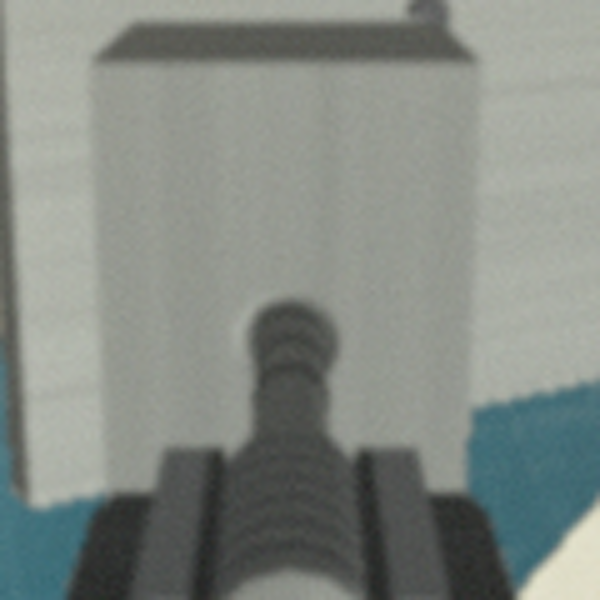

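Call:
move_arm --series '[[[0.05, 0.08, -0.17, 0, 0, 0, 0], [0.05, 0.08, -0.17, 0, 0, 0, 0], [0.05, 0.08, -0.17, 0, 0, 0, 0], [0.05, 0.08, -0.17, 0, 0, 0, 0], [0.05, 0.08, -0.17, 0, 0, 0, 0]]]'

```text
clock: 10.5
eef_pos: [0.4484, -0.1508, 0.1199]
tool_rot: [0.262, 0.93, 0.249, 0.071]
ft_force: [0.6, -0.2, -0.6]
grip_width: 0.0144
```

Run:
```python
from h import *
to(tcp_for(-.035),Rbore()); tipstate()
```

```text
t 10.5 p [ 44.84 -15.08  11.99] R [[-0.852, 0.453, 0.263], [0.523, 0.739, 0.425], [-0.002, 0.499, -0.866]] F [ 0.6 -0.2 -0.6] g 14.4 q [-0.65  0.31 -0.33  0.99  0.52 -0.11]
shift cm [-0.04  0.02 -0.13] | 0.14 turn [0.09 0.06 0.06]
tip in bore x,y,z mm [  0.59   0.61 -33.9 ] axis err deg [-0.11  0.04]
```

Call:
move_arm --series '[[[0.02, 0.08, -0.13, 0, 0, 0, 0], [0.02, 0.08, -0.14, 0, 0, 0, 0], [0.04, 0.06, -0.14, 0, 0, 0, 0], [0.04, 0.06, -0.14, 0, 0, 0, 0], [0.04, 0.06, -0.14, 0, 0, 0, 0]]]'

```text
clock: 11.0
eef_pos: [0.4506, -0.1496, 0.1164]
tool_rot: [0.263, 0.93, 0.247, 0.073]
ft_force: [-7.7, -3.6, 13.2]
grip_width: 0.014
```

Run:
```python
from h import *
to(tcp_for(-.045),Rbore()); tipstate()
```

```text
t 11.0 p [ 45.06 -14.96  11.64] R [[-0.85, 0.454, 0.266], [0.526, 0.739, 0.421], [-0.006, 0.498, -0.867]] F [-7.7 -3.6 13.2] g 14.0 q [-0.64  0.31 -0.34  0.97  0.52 -0.1 ]
shift cm [-0.    0.33 -0.65] | 0.73 turn [0.28 0.22 0.24]
tip in bore x,y,z mm [  2.31   0.63 -37.99] axis err deg [-0.41  0.13]
```

Call:
move_arm --series '[[[-0.12, 0.1, 0, 0.2, 0.2, 0.2, 0], [-0.05, 0.1, -0.05, 0, 0, 0, 0], [0.03, 0.05, -0.1, 0, 0, 0, 0], [0.05, 0.08, -0.17, 0, 0, 0, 0], [0.05, 0.08, -0.17, 0, 0, 0, 0]]]'

```text
clock: 11.5
eef_pos: [0.451, -0.1493, 0.1166]
tool_rot: [0.264, 0.93, 0.246, 0.074]
ft_force: [-11.9, -6.7, 19.4]
grip_width: 0.0145
```

Run:
```python
from h import *
to(tcp_for(-.038),Rbore()); tipstate()
v=look("wrist","w11"); crop(v,"w11c",260,380,140,290,4)
i=bot.camera_info("wrist"); T=np.array(i["tool_from_camera"])
for yy in range(256,284,4):
    d=np.median(v.d[yy-1:yy+2,314:322]); print(yy,(T@np.array([(318-v.cx)/v.f*d,(yy-v.cy)/v.f*d,d,1]))[:3].round(4))
```

```text
t 11.5 p [ 45.1  -14.93  11.66] R [[-0.85, 0.454, 0.268], [0.527, 0.74, 0.418], [-0.008, 0.497, -0.868]] F [-11.9  -6.7  19.4] g 14.5 q [-0.64  0.31 -0.34  0.96  0.52 -0.1 ]
shift cm [-0.22 -0.   -0.06] | 0.23 turn [0.44 0.28 0.32]
tip in bore x,y,z mm [  2.69   1.02 -38.08] axis err deg [-0.57  0.23]
256 [ 0.0082  0.0002 -0.0311]
260 [ 0.0063  0.0002 -0.0314]
264 [ 0.0044  0.0002 -0.0315]
268 [ 0.0022  0.0002 -0.0313]
272 [ 0.0001  0.0002 -0.0312]
276 [-0.0022  0.0002 -0.0309]
280 [-0.0043  0.0002 -0.0308]
```

View pics/w11c.png

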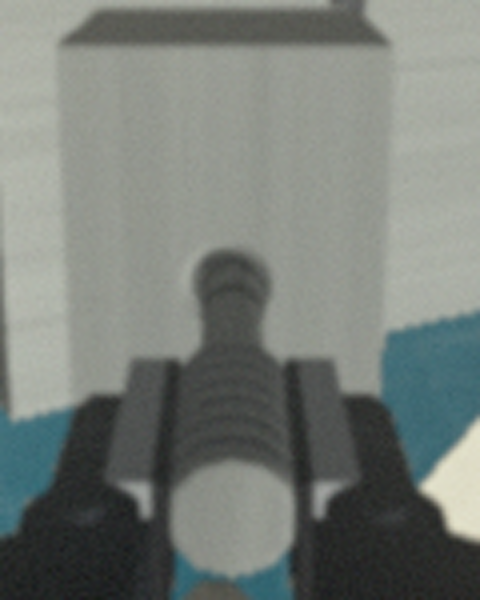

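Call:
move_arm --series '[[[-0.1, 0.08, 0, 0, 0, 0, 0], [0, 0, 0, 0, 0, 0, 0], [0, 0, 0, 0, 0, 0, 0], [0, 0, 0, 0, 0, 0, 0], [0, 0, 0, 0, 0, 0, 0]]]'

```text
clock: 12.05
eef_pos: [0.4496, -0.1485, 0.1169]
tool_rot: [0.264, 0.93, 0.246, 0.074]
ft_force: [-2.3, -2.7, 3.2]
grip_width: 0.0141
```

Run:
```python
from h import *
to(tcp_for(-.038),Rbore()); tipstate()
```

```text
t 12.05 p [ 44.96 -14.85  11.69] R [[-0.849, 0.455, 0.268], [0.528, 0.74, 0.418], [-0.008, 0.496, -0.868]] F [-2.3 -2.7  3.2] g 14.1 q [-0.64  0.3  -0.35  0.96  0.52 -0.1 ]
shift cm [-0.09 -0.07 -0.09] | 0.14 turn [0.47 0.27 0.35]
tip in bore x,y,z mm [  1.16   1.   -37.81] axis err deg [-0.59  0.26]
```

Call:
move_arm --series '[[[0, 0, 0, 0, 0, 0, 0], [0, 0, 0, 0, 0, 0, 0.3], [0, 0, 0, 0, 0, 0, 0.6], [0, 0, 0, 0, 0, 0, 0.8], [0, 0, 0, 0, 0, 0, 0.8]]]'

```text
clock: 12.55
eef_pos: [0.4501, -0.1477, 0.1161]
tool_rot: [0.264, 0.93, 0.247, 0.074]
ft_force: [0.2, 0.1, 0.1]
grip_width: 0.0676
```

Call:
move_arm --series '[[[0, 0, 0, 0, 0, 0, 0.9], [-0.5, -0.85, 1.7, 0, 0, 0, 0.9], [-1, -1.7, 3.5, 0, 0, 0, 0.9], [-1, -1.7, 3.5, 0, 0, 0, 0.9], [-1, -1.7, 3.5, 0, 0, 0, 0.9]]]'

```text
clock: 13.05
eef_pos: [0.4108, -0.2032, 0.2364]
tool_rot: [0.263, 0.93, 0.25, 0.067]
ft_force: [0.5, 0.2, -0.5]
grip_width: 0.0766
```

Run:
```python
from h import *
st(); v=look("wrist","w12")
crop(v,"w12c",240,400,100,260,3.7)
```

```text
t 13.05 p [ 41.08 -20.32  23.64] R [[-0.853, 0.455, 0.256], [0.522, 0.737, 0.429], [0.006, 0.499, -0.866]] F [ 0.5  0.2 -0.5] g 76.6 q [-0.79  0.23 -0.1   1.38  0.51 -0.27]
```

View pics/w12.png

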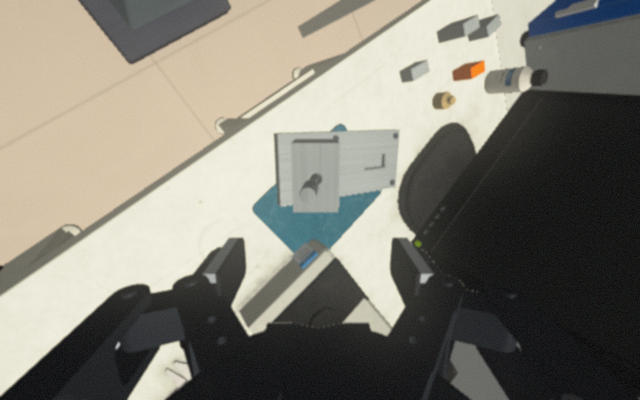

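Run:
```python
from h import *
v=load("w1"); c=lambda x,y:(380+x/4.4-.4,105+y/4.4-.4)
def an(pts,z):
    P=np.array([onz(v,*c(*p),z) for p in pts]); print(P.mean(0).round(4)); 
    for i in range(4):
        d=P[(i+1)%4]-P[i]; print("  az",np.degrees(np.arctan2(d[1],d[0])).round(1),np.linalg.norm(d).round(4))
print("mid");an([(592,132),(703,60),(729,100),(615,180)],.038)
print("tall");an([(352,175),(468,118),(490,163),(370,228)],.050)
print("low");an([(62,368),(163,318),(185,365),(80,415)],.026)
```

```text
mid
[0.4664 0.3155 0.038 ]
  az 93.4 0.0377
  az 9.6 0.0165
  az -83.6 0.04
  az -177.9 0.0185
tall
[0.4361 0.2393 0.05  ]
  az 85.0 0.0376
  az 1.4 0.0165
  az -92.1 0.04
  az 173.5 0.0185
low
[0.4521 0.1353 0.026 ]
  az 85.5 0.0377
  az -3.3 0.0191
  az -95.2 0.0394
  az 171.6 0.0187
```

Call:
move_arm --series '[[[-2.5, 3.5, 1.5, -6.4, 3.9, 0, 0.7], [-1.5, 4.5, 1, -6.4, 3.9, 0, 0.7], [-0.5, 4.8, 0, -6.4, 3.9, 0, 0.7], [0, 4.8, 0, -6.4, 3.9, 0, 0.7], [0, 4.8, 0, 0, 0, -8, 0.7]]]'

```text
clock: 13.6
eef_pos: [0.3697, -0.0075, 0.2607]
tool_rot: [0.337, 0.942, 0.007, 0.002]
ft_force: [0.8, 0.3, 0.1]
grip_width: 0.0596
```

Call:
move_arm --series '[[[0, 4.8, 0, 0, 0, -8, 0.7], [0, 4.8, 0, 0, 0, -8, 0.7], [0, 4.8, 0, 0, 0, -8, 0.7], [1, 4.5, -0.5, 0, 0, -8, 0.7], [1.5, 4.5, -0.5, 0, 0, -8, 0.7]]]'

```text
clock: 14.1
eef_pos: [0.393, 0.1956, 0.2527]
tool_rot: [0.602, 0.798, 0.008, 0.006]
ft_force: [1.4, -0.7, -0.0]
grip_width: 0.0598
```

Run:
```python
from h import *
to([.462,.313,.16],Rdown(5))
```

```text
t 14.1 p [39.3  19.56 25.27] R [[-0.274, 0.961, 0.019], [0.962, 0.274, 0.005], [-0.0, 0.019, -1.0]] F [ 1.4 -0.7 -0. ] g 59.8 q [ 0.46  0.1  -0.12  1.34 -0.    1.76]
shift cm [ 6.9  11.74 -9.27] | 16.47 turn [ -0.2    1.09 -10.93]
```

Call:
move_arm --series '[[[1.9, 3.2, -1, 0, 1, -5, 0.7], [1.9, 3.2, -1.5, 0, 0, -5, 0.7], [1.9, 3.2, -1.5, 0, 0, -1, 0.7], [0.8, 1.2, -1.5, 0, 0, 0, 0.7], [0, 0, 0, 0, 0, 0, 0.7]]]'

```text
clock: 14.6
eef_pos: [0.4595, 0.3158, 0.1936]
tool_rot: [0.677, 0.736, 0.004, -0.001]
ft_force: [-0.0, -0.9, -0.8]
grip_width: 0.0599
```

Run:
```python
from h import *
st(); v=look("wrist","w13")
```

```text
t 14.6 p [45.95 31.58 19.36] R [[-0.084, 0.996, 0.003], [0.996, 0.084, 0.008], [0.007, 0.004, -1.0]] F [-0.  -0.9 -0.8] g 59.9 q [0.6  0.37 0.08 1.28 0.   2.09]
```

View pics/w13.png

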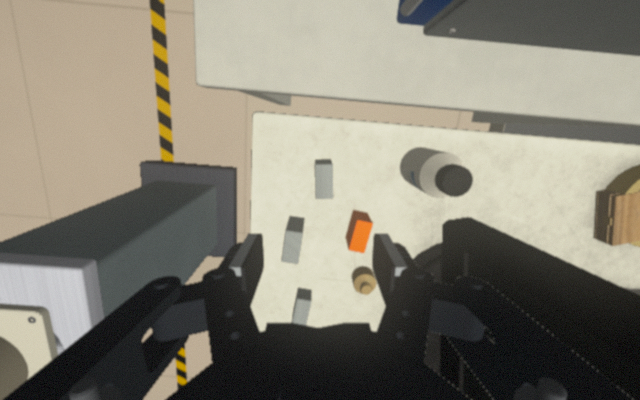

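Run:
```python
from h import *
v=load("w13"); crop(v,"w13c",270,390,150,330,3.3)
for nm,(x0,x1,y0,y1) in {"mid?":(308,340,152,205),"tall?":(275,308,210,268),"low?":(288,312,285,325),"orange":(343,375,205,258)}.items():
    W=v.W[y0:y1,x0:x1].reshape(-1,3); z=W[:,2]; zt=np.nanpercentile(z,90); m=abs(z-zt)<.004; P=W[m]
    r=cv2.minAreaRect((P[:,:2]*1000).astype(np.float32)); b=cv2.boxPoints(r)
    ctr=np.array(r[0]); L=[b[1]-b[0],b[2]-b[1]]; l=max(L,key=np.linalg.norm)
    print(nm,"z",np.median(P[:,2]).round(4),"rect",np.round(r[0],1),np.round(r[1],1),"az",np.degrees(np.arctan2(l[1],l[0])).round(1),m.sum(), P.mean(0).round(4))
print([(np.round(r["at"],4),r["confidence"]) for r in bot.find_in("wrist","block_middle_centre")])
```

```text
mid? z 0.0387 rect [467.  316.7] [19.1 39.7] az -84.5 641 [0.467  0.317  0.0387]
tall? z 0.0508 rect [437.1 240.4] [39.9 20. ] az 86.1 576 [0.4372 0.2412 0.0508]
low? z 0.0268 rect [453.7 136.2] [38.9 20. ] az 83.1 392 [0.4538 0.1374 0.0267]
orange z 0.0387 rect [515.6 254.6] [39.5 20.3] az 82.6 555 [0.5152 0.2553 0.0387]
[(array([0.5128, 0.262 , 0.0419]), 0.91), (array([0.4651, 0.3174, 0.0365]), 0.79)]
```

View pics/w13c.png

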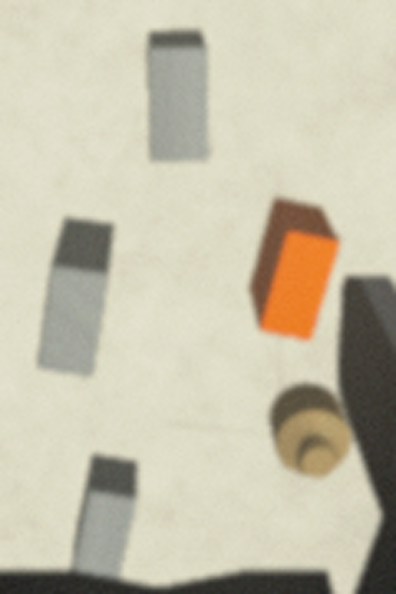

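Call:
move_arm --series '[[[0.4, 0.1, -3, -0.4, 0.2, 0.7, 0.7], [0.4, 0, -3, 0, 0, 0, 0.7], [0, 0, -3, 0, 0, 0, 0.7], [0, 0, -3, 0, 0, 0, 0.7], [0, 0, -1, 0, 0, 0, 0.7]]]'

```text
clock: 15.2
eef_pos: [0.4704, 0.3133, 0.073]
tool_rot: [0.674, 0.739, 0.009, 0.002]
ft_force: [-0.2, 0.2, -0.3]
grip_width: 0.06
```

Run:
```python
from h import *
to([.4668,.3167,.014],Rdown(5.5))
```

```text
t 15.2 p [47.04 31.33  7.3 ] R [[-0.091, 0.996, 0.016], [0.996, 0.091, 0.01], [0.009, 0.017, -1.0]] F [-0.2  0.2 -0.3] g 60.0 q [ 0.59  0.47 -0.1   0.99 -0.    2.07]
shift cm [-0.36  0.34 -5.9 ] | 5.92 turn [-0.59  0.9   0.29]
```

Call:
move_arm --series '[[[-0.25, 0.2, -1.5, -0.6, 0.9, 0.3, 0.7], [-0.2, 0.15, -1.5, 0, 0, 0, 0.7], [-0.1, 0.1, -1.2, -0.2, 0.2, 0, 0.7], [-0.1, 0.1, -0.8, -0.2, 0.2, 0, 0.7], [0, 0, 0, 0, 0, 0, 0.7]]]'

```text
clock: 15.7
eef_pos: [0.4658, 0.3191, 0.0254]
tool_rot: [0.673, 0.74, -0.003, 0.0]
ft_force: [-0.2, -0.2, -0.1]
grip_width: 0.0599
```

Run:
```python
from h import *
to([.4668,.3167,.014],Rdown(5.5)); v=look("wrist","w14")
```

```text
t 15.7 p [46.58 31.91  2.54] R [[-0.094, 0.996, -0.004], [0.996, 0.094, -0.005], [-0.005, -0.004, -1.0]] F [-0.2 -0.2 -0.1] g 59.9 q [ 0.6   0.54 -0.12  0.92 -0.    2.08]
shift cm [ 0.1  -0.24 -1.14] | 1.17 turn [ 0.29 -0.23  0.09]
```

View pics/w14.png

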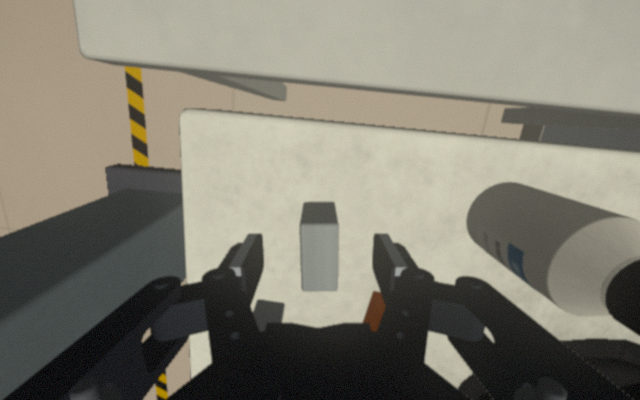

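Block sits midway between the fingers. Lower the last bit and close.

Call:
move_arm --series '[[[0.05, -0.15, -0.6, 0.2, -0.2, 0, 0.7], [0.05, -0.1, -0.6, 0, 0, 0, 0.7], [0, 0, -0.3, 0, 0, 0, 0.7], [0, 0, 0, 0, 0, 0, 0.3], [0, 0, 0, 0, 0, 0, 0]]]'

```text
clock: 16.25
eef_pos: [0.4688, 0.3173, 0.0117]
tool_rot: [0.673, 0.74, 0.002, 0.001]
ft_force: [0.3, 0.4, 0.3]
grip_width: 0.0316
```

Call:
move_arm --series '[[[0, 0, 0, 0, 0, 0, 0], [0, 0, 0, 0, 0, 0, 0], [0, 0, 0, 0, 0, 0, 0], [0, 0, 0, 0, 0, 0, 0], [0, 0, 0, 0, 0, 0, 0]]]'

```text
clock: 16.75
eef_pos: [0.4684, 0.3173, 0.012]
tool_rot: [0.673, 0.74, 0.002, 0.001]
ft_force: [-0.4, -0.2, -1.2]
grip_width: 0.0194
```

Run:
```python
from h import *
to([.4668,.3167,.014],Rdown(5.5))
```

```text
t 16.75 p [46.84 31.73  1.2 ] R [[-0.094, 0.996, 0.003], [0.996, 0.094, 0.001], [0.001, 0.003, -1.0]] F [-0.4 -0.2 -1.2] g 19.4 q [ 0.6   0.55 -0.14  0.87 -0.    2.07]
shift cm [-0.16 -0.06  0.2 ] | 0.27 turn [-0.08  0.19  0.09]
```

Run:
```python
from h import *
v=load("top1"); W=v.W.reshape(-1,3); W=W[np.isfinite(W).all(1)]
for y in np.arange(-.2,.4,.04):
    s=(W[:,1]>y)&(W[:,1]<y+.04)&(W[:,2]>.10)&(W[:,0]<.8)&(W[:,0]>.35)
    if s.sum(): i=np.argmin(W[s,0]); print(round(y,2),"min x",W[s][i].round(3), "low z near",)
```

```text
-0.2 min x [ 0.55  -0.197  0.465] low z near
-0.16 min x [ 0.494 -0.122  0.101] low z near
-0.12 min x [ 0.473 -0.111  0.1  ] low z near
-0.08 min x [ 0.649 -0.042  0.103] low z near
-0.04 min x [ 0.645 -0.004  0.102] low z near
0.0 min x [0.637 0.039 0.106] low z near
0.04 min x [0.63  0.076 0.104] low z near
0.08 min x [0.62  0.12  0.104] low z near
0.12 min x [0.612 0.157 0.105] low z near
0.16 min x [0.605 0.198 0.106] low z near
0.2 min x [0.598 0.233 0.106] low z near
0.24 min x [0.589 0.28  0.113] low z near
0.28 min x [0.585 0.29  0.104] low z near
0.32 min x [0.57  0.339 0.102] low z near
```

Call:
move_arm --series '[[[0, 0, 2, 0, 0, 0, 0], [0, 0, 3, 0, 0, 0, 0], [-1.5, -1, 3, 0, 0, -3, 0], [-1.5, -3, 2, 0, 0, -6, 0], [0, -4.5, 1, 0, 0, -6, 0]]]'

```text
clock: 17.25
eef_pos: [0.4355, 0.2331, 0.1211]
tool_rot: [0.764, 0.645, -0.001, -0.001]
ft_force: [1.4, -0.9, -2.2]
grip_width: 0.0194
```

Run:
```python
from h import *
to([.5355,-.0026,.10],Rdown(-31.5))
v=look("wrist","w15"); crop(v,"w15c",220,420,150,300,4)
```

```text
t 17.25 p [43.55 23.31 12.11] R [[0.169, 0.986, -0.003], [0.986, -0.169, 0.0], [0.0, -0.003, -1.0]] F [ 1.4 -0.9 -2.2] g 19.4 q [ 0.49  0.31 -0.2   1.06  0.    2.23]
shift cm [ 10.   -23.57  -2.11] | 25.69 turn [ -0.05  -0.14 -21.79]
```

View pics/w15c.png

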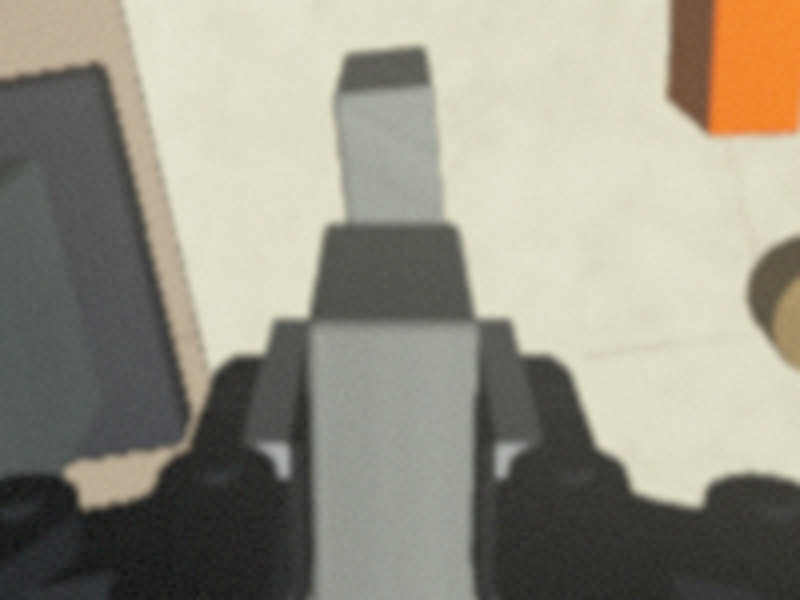

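Run:
```python
from h import *
v=load("w15"); T=np.array(bot.camera_info("wrist")["tool_from_camera"])
def pt(u,w,d): return (T@np.array([(u-v.cx)/v.f*d,(w-v.cy)/v.f*d,d,1]))[:3]
for yy in range(204,300,6):
    d=np.median(v.d[yy-1:yy+2,310:325]); print(yy,pt(318,yy,d).round(4))
for xx in [(310,230.5),(477,230.5)]: pass
u=220+312/4,220+476/4; d=np.median(v.d[233:237,310:325]);print("edges y",pt(u[0],232,d)[1],pt(u[1],232,d)[1])
```

```text
204 [0.0001 0.0011 0.07  ]
210 [0.0192 0.001  0.0009]
216 [ 0.0192  0.001  -0.0086]
222 [ 0.0193  0.001  -0.0172]
228 [ 0.0192  0.001  -0.0244]
234 [ 0.0174  0.001  -0.0271]
240 [ 0.0143  0.001  -0.0269]
246 [ 0.0114  0.001  -0.0271]
252 [ 0.0082  0.001  -0.0269]
258 [ 0.0052  0.001  -0.0271]
264 [ 0.002  0.001 -0.027]
270 [-0.0012  0.001  -0.027 ]
276 [-0.0044  0.001  -0.0271]
282 [-0.0077  0.001  -0.027 ]
288 [-0.0111  0.001  -0.0269]
294 [-0.0146  0.001  -0.0267]
edges y -0.008104586043999095 0.01057931114988061
```

Run:
```python
from h import *
for n in ["w1","w5","w11","w15"]:
    v=load(n); print(n,v.cx,v.cy,v.f)
print(bot.camera_info("wrist"))
```

```text
w1 317.63385991576007 194.79504106987483 277.45611612996873
w5 317.63385991576007 194.79504106987483 277.45611612996873
w11 317.63385991576007 194.79504106987483 277.45611612996873
w15 317.63385991576007 194.79504106987483 277.45611612996873
{'vfov': 71.57074426372576, 'cx': 317.63385991576007, 'cy': 194.79504106987483, 'tool_from_camera': array([[ 3.08638619e-04, -9.60646704e-01, -2.77772956e-01,
         6.96123630e-02],
       [ 9.99999743e-01,  4.76063958e-04, -5.35295928e-04,
         9.02268756e-04],
       [ 6.46467961e-04, -2.77772719e-01,  9.60646604e-01,
        -1.43454565e-01],
       [ 0.00000000e+00,  0.00000000e+00,  0.00000000e+00,
         1.00000000e+00]])}
```

Call:
move_arm --series '[[[0.5, -4.7, 0, 0, 0, -6, 0], [1, -4.7, 0, 0, 0, -6, 0], [1.5, -4.5, 0, 0, 0, -6, 0], [2, -4.3, 0, 0, 0, -4, 0], [2, -3, 0, 0, 0, 0, 0]]]'

```text
clock: 17.8
eef_pos: [0.5041, 0.0126, 0.1231]
tool_rot: [0.878, 0.479, -0.002, 0.001]
ft_force: [1.8, 0.7, -2.5]
grip_width: 0.0188
```

Run:
```python
from h import *
to([.5355,-.0026,.10],Rdown(-31.5)); v=look("wrist","w16")
```

```text
t 17.8 p [50.41  1.26 12.31] R [[0.541, 0.841, -0.002], [0.841, -0.541, -0.004], [-0.004, 0.001, -1.0]] F [ 1.8  0.7 -2.5] g 18.8 q [ 0.03  0.32 -0.17  1.07 -0.    2.17]
shift cm [ 3.14 -1.52 -2.31] | 4.18 turn [ 0.21 -0.09  1.22]
```

View pics/w16.png

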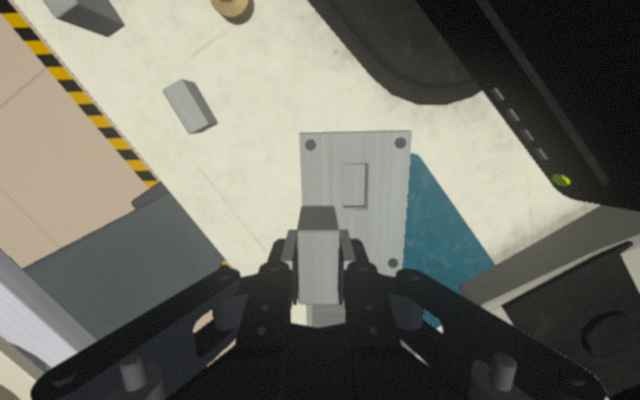

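Run:
```python
from h import *
v=load("w16"); crop(v,"w16c",290,430,120,260,5)
```

```text
(no output)
```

View pics/w16c.png

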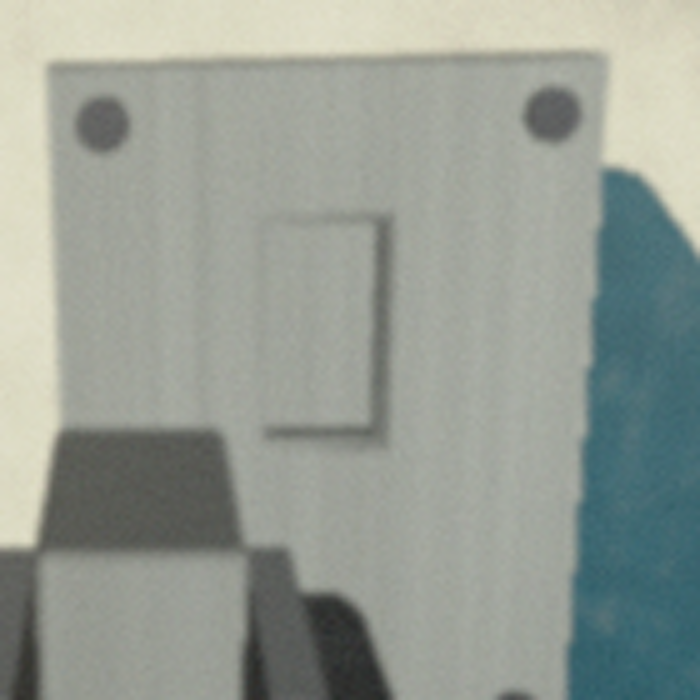

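```bash
cat >> h.py <<'E'
def rel(v,pk,blk_u,rows):
    # pk: pocket corner pixels (z=.014); blk_u: left/right px of block top near edge
    o=bot.get_obs()  # pose at picture approx
    P=np.array([onz(v,a,b,.014) for a,b in pk])
    fx=np.nanmedian(v.d[rows[0]:rows[1],312:324]) 
    return P
E
python3 - <<'E'
from h import *
v=load("w16"); c=lambda x,y:(290+x/5-.4,120+y/5-.4)
P=np.array([onz(v,*c(*k),.014) for k in [(262,215),(395,213),(388,445),(256,440)]])
print(P.round(4),P.mean(0).round(4),[np.linalg.norm(P[i]-P[(i+1)%4]).round(4) for i in range(4)])
d=P[0]-P[3]; d2=P[1]-P[2]; print("az",[np.degrees(np.arctan2(k[1],k[0])) for k in (d,d2)])
Q=np.array([onz(v,*c(*k),.014) for k in [(50,63),(607,53)]]); d=Q[1]-Q[0];print("plate end",Q.round(4),np.degrees(np.arctan2(d[1],d[0]))+90,np.linalg.norm(d))
# block: points in world; top plane & front face
W=v.W
S=W[232:250,300:338].reshape(-1,3); print("top z",np.nanmedian(S[:,2]))
F=W[212:226,306:332].reshape(-1,3); Rm=np.array([[0.541,0.841,-.002],[.841,-.541,-.004],[-.004,.001,-1]]); p=np.array([.5041,.0126,.1231])
print("front face tool x",np.nanmedian((F-p)@Rm[:,0]))
zt=np.nanmedian(S[:,2]); e=[onz(v,*c(*k),zt) for k in [(39,555),(246,555)]]; print("edges tool", [((k-p)@Rm).round(4) for k in e])
b=(np.array(e).mean(0)-p)@Rm; bc=p+Rm@np.array([np.nanmedian((F-p)@Rm[:,0])-.02,b[1],.012]); print("block centre apparent",bc, "pocket-block cm",(P.mean(0)-bc)[:2]*100)
E
```

```text
[[ 0.5386  0.0229  0.014 ]
 [ 0.5592  0.01    0.014 ]
 [ 0.5358 -0.0283  0.014 ]
 [ 0.5149 -0.0137  0.014 ]] [ 0.5371 -0.0023  0.014 ] [np.float64(0.0244), np.float64(0.045), np.float64(0.0254), np.float64(0.0436)]
az [np.float64(57.194881830668976), np.float64(58.541978208147796)]
plate end [[0.521  0.0665 0.014 ]
 [0.6051 0.0146 0.014 ]] 58.297518749241746 0.09885397649705624
top z 0.14990694528418552
front face tool x 0.019664275372144446
edges tool [array([ 0.0193, -0.0081, -0.0269]), array([ 0.0194,  0.0107, -0.0269])]
block centre apparent [0.50498239 0.01156976 0.11110264] pocket-block cm [ 3.21487485 -1.38656322]
```

Call:
move_arm --series '[[[1.2, -0.6, 0, 0.2, 0, 1.2, 0], [1.2, -0.6, -1, 0, 0, 0, 0], [0.8, -0.4, -2, 0, 0, 0, 0], [0.2, 0, -2, 0, 0, 0, 0], [0, 0, -1, 0, 0, 0, 0]]]'

```text
clock: 18.35
eef_pos: [0.5454, -0.0116, 0.0617]
tool_rot: [0.875, 0.485, 0.002, 0.003]
ft_force: [-0.4, -0.8, -1.8]
grip_width: 0.0189
```

Run:
```python
from h import *
to([.536,-.0016,.035],Rdown(-31.6))
```

```text
t 18.35 p [54.54 -1.16  6.17] R [[0.53, 0.848, 0.006], [0.848, -0.53, -0.004], [-0.0, 0.007, -1.0]] F [-0.4 -0.8 -1.8] g 18.9 q [-0.02  0.46 -0.15  0.96 -0.    2.11]
shift cm [-0.94  1.   -2.67] | 3.0 turn [0.24 0.36 0.44]
```

Call:
move_arm --series '[[[-0.4, 0.5, -0.5, 0.2, 0.3, 0.4, 0], [-0.4, 0.4, -0.5, 0, 0, 0, 0], [-0.15, 0.15, -0.5, 0, 0, 0, 0], [0, 0, -0.3, 0, 0, 0, 0], [0, 0, 0, 0, 0, 0, 0]]]'

```text
clock: 18.85
eef_pos: [0.5332, 0.0012, 0.0419]
tool_rot: [0.872, 0.489, -0.001, -0.001]
ft_force: [0.4, 0.3, -1.3]
grip_width: 0.0194
```

Run:
```python
from h import *
to([.536,-.0016,.035],Rdown(-31.6)); v=look("wrist","w17");crop(v,"w17c",250,410,150,270,5)
```

```text
t 18.85 p [53.32  0.12  4.19] R [[0.522, 0.853, -0.003], [0.853, -0.522, -0.0], [-0.001, -0.002, -1.0]] F [ 0.4  0.3 -1.3] g 19.4 q [ 0.    0.46 -0.2   0.91 -0.    2.12]
shift cm [ 0.28 -0.28 -0.69] | 0.79 turn [ 0.   -0.15 -0.13]
```

View pics/w17c.png

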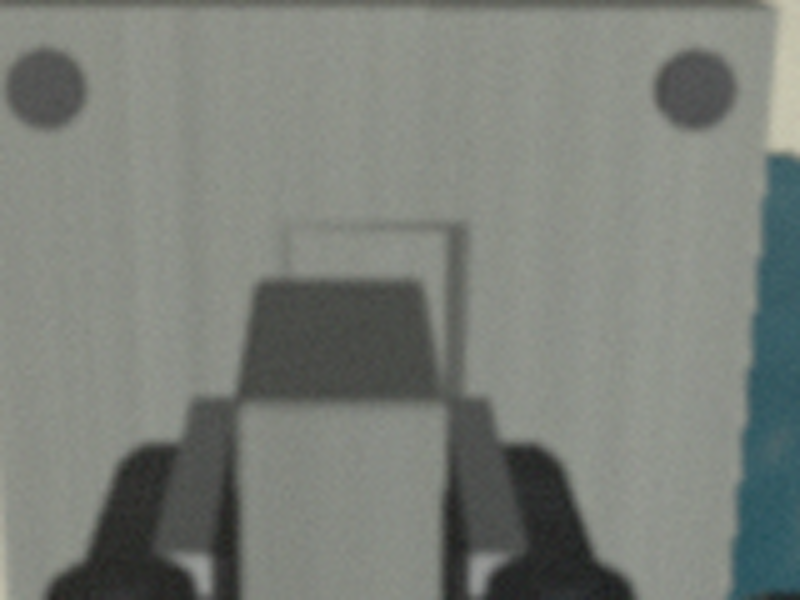

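Call:
move_arm --series '[[[0.13, -0.13, 0, 0, 0, 0, 0], [0.1, -0.1, 0, 0, 0, 0, 0], [0.05, -0.05, -0.1, 0, 0, 0, 0], [0, 0, -0.2, 0, 0, 0, 0], [0, 0, -0.2, 0, 0, 0, 0]]]'

```text
clock: 19.4
eef_pos: [0.5386, -0.0022, 0.0389]
tool_rot: [0.873, 0.489, 0.001, 0.001]
ft_force: [-1.4, -0.5, -2.3]
grip_width: 0.0192
```

Run:
```python
from h import *
to([.536,-.0016,.030],Rdown(-31.6)); v=look("wrist","w18");crop(v,"w18c",250,410,150,270,5)
```

```text
t 19.4 p [53.86 -0.22  3.89] R [[0.523, 0.853, 0.003], [0.853, -0.523, -0.0], [0.001, 0.002, -1.0]] F [-1.4 -0.5 -2.3] g 19.2 q [-0.    0.47 -0.19  0.9  -0.    2.12]
shift cm [-0.26  0.06 -0.89] | 0.93 turn [ 0.01  0.15 -0.09]
```

View pics/w18c.png

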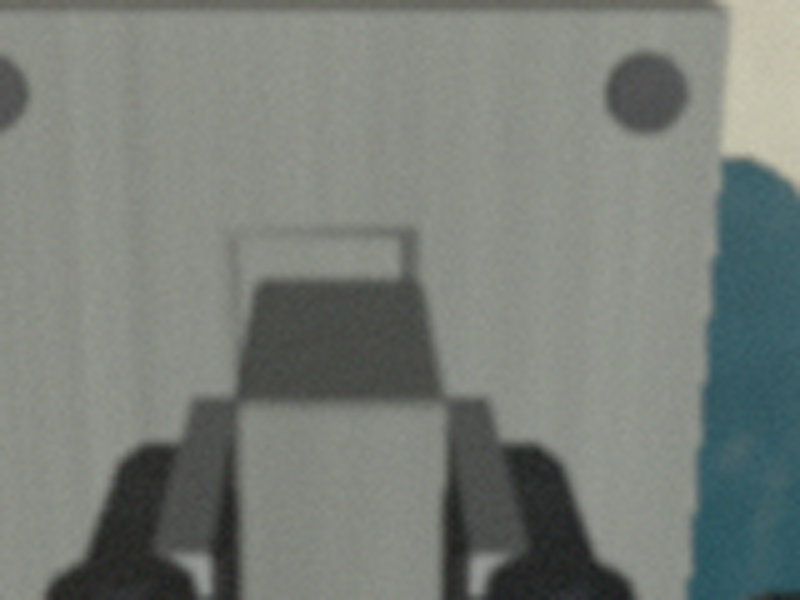

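Run:
```python
from h import *
v=load("w18"); c=lambda x,y:(250+x/5-.4,150+y/5-.4)
o=bot.get_obs();Rm=R.from_quat(o["tool_rot"]).as_matrix();p=np.array([.5386,-.0022,.0389])
t=lambda x,y,z:((onz(v,*c(x,y),z)-p)@Rm).round(4)
print("block bottom front L,R",t(258,281,.0269+.0015),t(418,281,.0284))
print("rim far L,R",t(230,228,.014),t(417,228,.014)); print("floor far R",t(402,236,.006))
```

```text
block bottom front L,R [ 0.0187 -0.0085  0.0105] [0.0187 0.0102 0.0105]
rim far L,R [ 0.021  -0.0128  0.0249] [0.021  0.0108 0.0249]
floor far R [0.0176 0.0093 0.0329]
```

Call:
move_arm --series '[[[-0.12, 0.03, -0.1, 0, 0.1, 0, 0], [-0.1, 0.02, -0.2, 0, 0, 0, 0], [-0.06, 0, -0.3, 0, 0, 0, 0], [0, 0, -0.2, 0, 0, 0, 0], [0, 0, 0, 0, 0, 0, 0]]]'

```text
clock: 19.95
eef_pos: [0.5346, -0.0017, 0.0292]
tool_rot: [0.873, 0.489, -0.001, -0.0]
ft_force: [-0.2, 0.4, -2.4]
grip_width: 0.0189
```

Run:
```python
from h import *
to([.536,-.0016,.022],Rdown(-31.6)); v=look("wrist","w19");crop(v,"w19c",250,410,150,270,5)
```

```text
t 19.95 p [53.46 -0.17  2.92] R [[0.523, 0.853, -0.001], [0.853, -0.523, -0.0], [-0.001, -0.001, -1.0]] F [-0.2  0.4 -2.4] g 18.9 q [-0.    0.48 -0.21  0.88 -0.    2.12]
shift cm [ 0.14  0.01 -0.72] | 0.73 turn [ 0.01 -0.08 -0.1 ]
```

View pics/w19c.png

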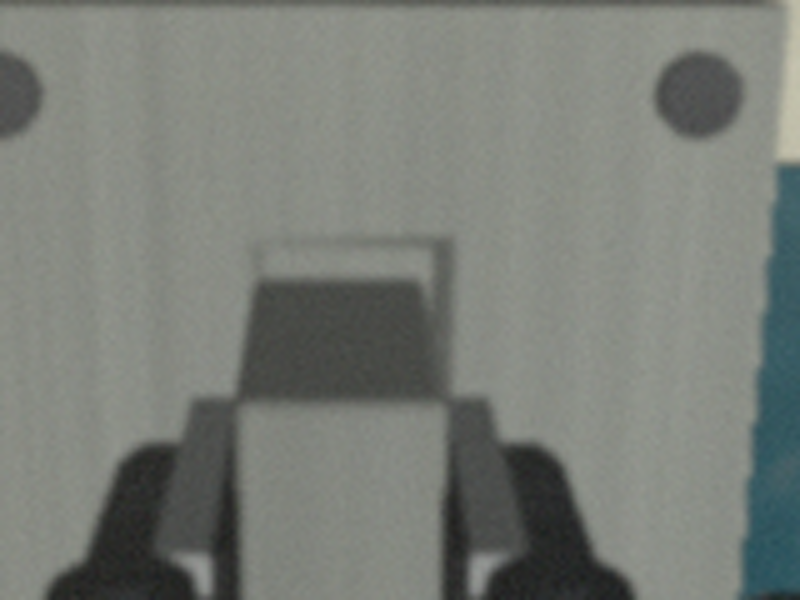

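Run:
```python
from h import *
v=load("w19"); c=lambda x,y:(250+x/5-.4,150+y/5-.4)
o=bot.get_obs();Rm=R.from_quat(o["tool_rot"]).as_matrix();p=np.array([.5346,-.0017,.0292])
t=lambda x,y,z:((onz(v,*c(x,y),z)-p)@Rm).round(4)
print("block bottom front L,R",t(258,281,.0187),t(418,281,.0187))
print("rim far L,R",t(252,240,.014),t(454,240,.014))
```

```text
block bottom front L,R [ 0.0188 -0.0086  0.0105] [0.0188 0.0101 0.0105]
rim far L,R [ 0.0224 -0.0095  0.0152] [0.0224 0.0146 0.0152]
```

Call:
move_arm --series '[[[0.06, -0.04, -0.1, 0, 0, 0, 0], [0.04, -0.02, -0.1, 0, 0, 0, 0], [0, 0, -0.1, 0, 0, 0, 0], [0, 0, 0, 0, 0, 0, 0], [0, 0, 0, 0, 0, 0, 0]]]'

```text
clock: 20.5
eef_pos: [0.5362, -0.0023, 0.0263]
tool_rot: [0.873, 0.489, -0.0, -0.0]
ft_force: [0.1, 0.1, -1.6]
grip_width: 0.0191
```

Run:
```python
from h import *
to([.536,-.0016,.018],Rdown(-31.6)); v=look("wrist","w20");crop(v,"w20c",250,410,150,270,5)
```

```text
t 20.5 p [53.62 -0.23  2.63] R [[0.523, 0.853, -0.0], [0.853, -0.523, -0.0], [-0.0, -0.0, -1.0]] F [ 0.1  0.1 -1.6] g 19.1 q [-0.    0.49 -0.21  0.87 -0.    2.12]
shift cm [-0.02  0.07 -0.83] | 0.83 turn [ 0.01 -0.03 -0.1 ]
```

View pics/w20c.png

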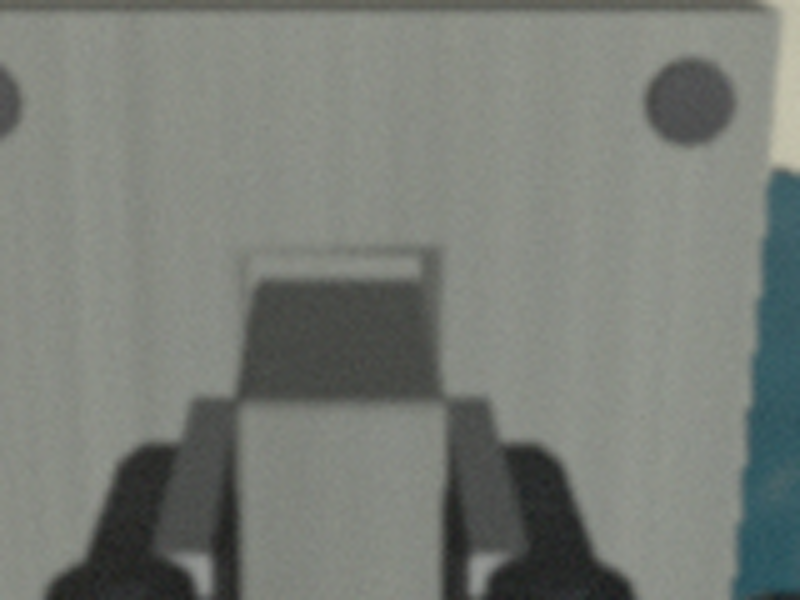

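Call:
move_arm --series '[[[0.01, 0.03, -0.15, 0, 0, 0, 0], [0.01, 0.02, -0.15, 0, 0, 0, 0], [0, 0, -0.15, 0, 0, 0, 0], [0, 0, -0.15, 0, 0, 0, 0], [0, 0, 0, 0, 0, 0, 0]]]'

```text
clock: 21.05
eef_pos: [0.5364, -0.0018, 0.0198]
tool_rot: [0.872, 0.489, -0.0, -0.0]
ft_force: [0.2, -0.1, -3.7]
grip_width: 0.019
```

Run:
```python
from h import *
to([.536,-.0016,.018],Rdown(-31.6)); v=look("wrist","w21");crop(v,"w21c",250,410,150,270,5)
```

```text
t 21.05 p [53.64 -0.18  1.98] R [[0.523, 0.853, -0.0], [0.853, -0.523, -0.0], [-0.0, -0.0, -1.0]] F [ 0.2 -0.1 -3.7] g 19.0 q [-0.    0.5  -0.22  0.86 -0.    2.12]
shift cm [-0.04  0.02 -0.18] | 0.19 turn [ 0.01 -0.03 -0.1 ]
```

View pics/w21c.png

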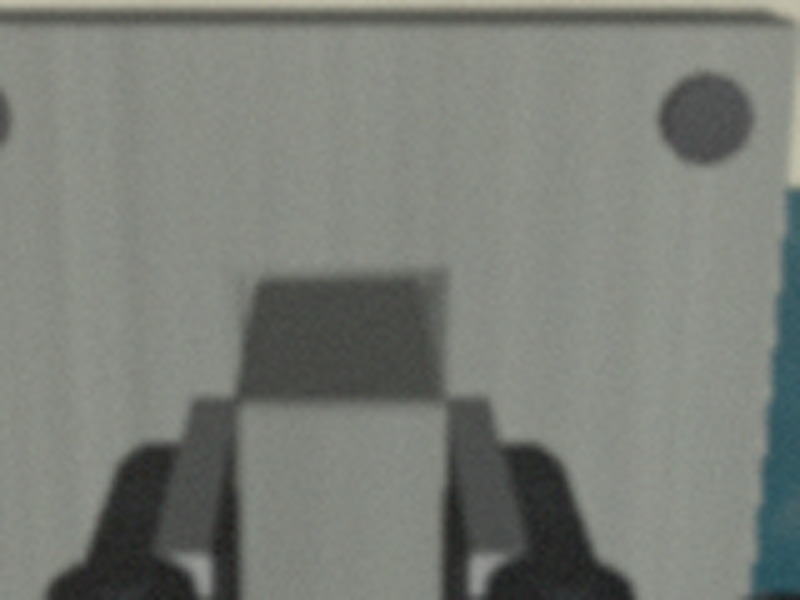

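Call:
move_arm --series '[[[0, 0, -0.1, 0, 0, 0, 0], [0, 0, -0.1, 0, 0, 0, 0], [0, 0, -0.12, 0, 0, 0, 0], [0, 0, -0.12, 0, 0, 0, 0], [0, 0, -0.12, 0, 0, 0, 0]]]'

```text
clock: 21.6
eef_pos: [0.5366, -0.0017, 0.0179]
tool_rot: [0.873, 0.489, 0.001, 0.0]
ft_force: [-2.9, -0.0, 6.2]
grip_width: 0.0192
```

Run:
```python
from h import *
to([.536,-.0016,.018],Rdown(-31.6)); v=look("wrist","w22");crop(v,"w22c",250,410,150,270,5)
W=v.W; print("top z",np.nanmedian(W[240:260,305:330,2]))
```

```text
t 21.6 p [53.66 -0.17  1.79] R [[0.523, 0.853, 0.001], [0.853, -0.523, -0.0], [0.001, 0.001, -1.0]] F [-2.9 -0.   6.2] g 19.2 q [-0.    0.5  -0.22  0.85 -0.    2.12]
shift cm [-0.06  0.01  0.01] | 0.06 turn [ 0.    0.07 -0.1 ]
top z 0.04489437814391607
```

View pics/w22c.png

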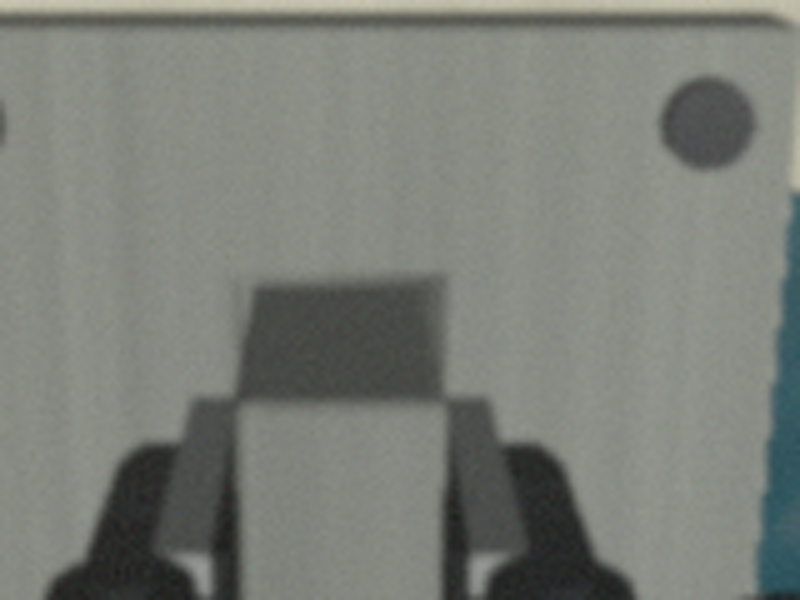

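Call:
move_arm --series '[[[0, 0, 0, 0, 0, 0, 0], [0, 0, 0, 0, 0, 0, 0.3], [0, 0, 0, 0, 0, 0, 0.5], [0, 0, 0, 0, 0, 0, 0.5], [0, 0, 0, 0, 0, 0, 0.5]]]'

```text
clock: 22.15
eef_pos: [0.5381, -0.0018, 0.0191]
tool_rot: [0.873, 0.489, 0.002, 0.001]
ft_force: [0.7, -0.1, 0.1]
grip_width: 0.0427
```

Call:
move_arm --series '[[[0, 0, 0.5, 0, 0, 0, 0.5], [0, 0, 2, 0, 0, 0, 0.5], [0, 0, 3, 0, 0, 0, 0.5], [-1, 0, 4, 0, 0, 0, 0.6], [-2, 0, 4, 0, 0, 0, 0.6]]]'

```text
clock: 22.65
eef_pos: [0.5039, -0.0018, 0.1524]
tool_rot: [0.873, 0.489, -0.003, -0.002]
ft_force: [0.8, 0.8, 0.4]
grip_width: 0.0515
```

Run:
```python
from h import *
st(); v=look("wrist","w23");crop(v,"w23c",260,400,120,240,5)
```

```text
t 22.65 p [50.39 -0.18 15.24] R [[0.523, 0.853, -0.008], [0.853, -0.523, -0.0], [-0.004, -0.007, -1.0]] F [0.8 0.8 0.4] g 51.5 q [-0.    0.3  -0.12  1.15 -0.    2.12]
```

View pics/w23.png

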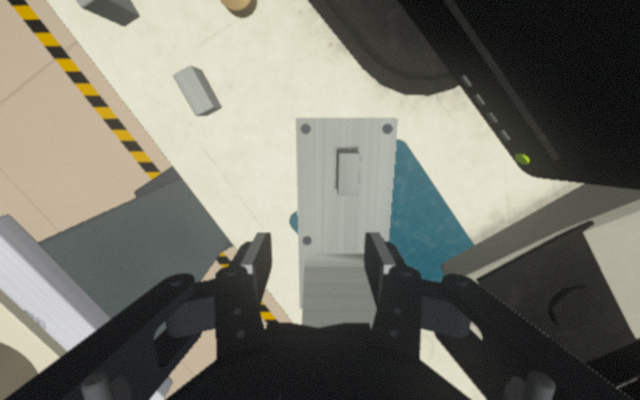

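Block sits in the pocket at about (349,172). I'll back off and check block flatness, the rod depth and the other blocks.

Call:
move_arm --series '[[[-4, 0, 3, 0, 0, 0, 0.6], [-4, 0, 3, 0, 0, 0, 0.6], [-4, 0, 1, 0, 0, 0, 0.6], [-2, 0, 0, 0, 0, 0, 0.6], [0, 0, 0, 0, 0, 0, 0.6]]]'

```text
clock: 23.2
eef_pos: [0.3645, -0.0018, 0.2286]
tool_rot: [0.873, 0.489, 0.001, 0.001]
ft_force: [1.0, 0.6, -0.7]
grip_width: 0.0512
```

Run:
```python
from h import *
v=load("w23"); W=v.W[152:192,340:360].reshape(-1,3); P=W[abs(W[:,2]-np.nanmedian(W[:,2]))<.004]
q=P.mean(0);n=np.linalg.svd(P-q,full_matrices=False)[2][2]; r=cv2.minAreaRect((P[:,:2]*1000).astype(np.float32))
print("block top",q.round(4),"tilt",np.arccos(abs(n[2])).round(3),r)
st(); t=look("top","top2"); s=look("scene","scene2")
crop(t,"top2c",180,480,150,250,2.6)
M=np.vstack([t.W[195:232,330:385].reshape(-1,3)]); M=M[np.isfinite(M).all(1)]
d=(M-BORE)@BZ; rad=np.linalg.norm((M-BORE)-d[:,None]*BZ,axis=1); s_=(rad<.014)&(d>.01); print("rod above mouth mm: max",np.percentile(d[s_],[50,95,99])*1e3,s_.sum(),"expect 72 for 38 deep")
for nm in ["block_low_centre","block_tall_centre","rod_head","check_weight","lab_bottle"]: print(nm,[(np.round(k["at"],3),round(k["confidence"],2)) for k in bot.find_in("top",nm)][:2])
```

```text
block top [ 0.5391 -0.0007  0.0447] tilt 0.018 ((538.9640502929688, -1.4684696197509766), (36.92435073852539, 17.90751838684082), 59.86458206176758)
t 23.2 p [36.45 -0.18 22.86] R [[0.523, 0.853, 0.002], [0.853, -0.523, -0.0], [0.001, 0.002, -1.0]] F [ 1.   0.6 -0.7] g 51.2 q [-0.   -0.03 -0.31  1.29 -0.    2.12]
rod above mouth mm: max [56.99120617 74.80083098 76.23311226] 92 expect 72 for 38 deep
block_low_centre []
block_tall_centre [(array([0.435, 0.236, 0.05 ]), 0.58)]
rod_head [(array([ 0.445, -0.15 ,  0.124]), 0.49)]
check_weight [(array([0.528, 0.178, 0.02 ]), 0.63)]
lab_bottle [(array([0.579, 0.332, 0.072]), 0.87)]
```

View pics/top2c.png

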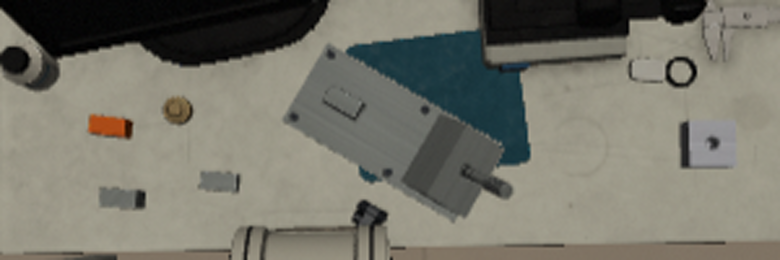

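View pics/w23c.png

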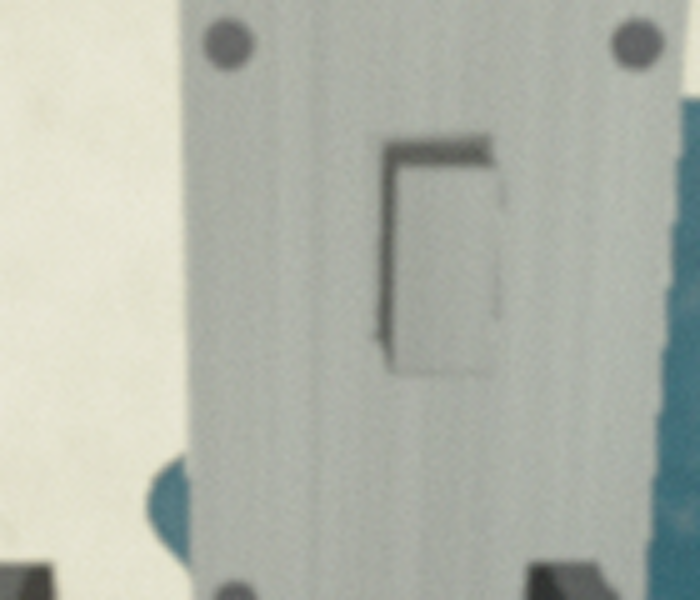

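```bash
python3 -c "
from workcell import bot
print(bot.job_done())"
```

```text
the job is handed in; nothing more can be done
None
```

The bore is 38 mm deep, the middle (38 mm) gauge block is seated in the pocket, and the job is handed in. No verdict was reported. It took about 23 s of the 72 s allowed.

**Probing:** I held the rod and probed the bore. It met a firm stop with the tip at 38.1 mm, under about 20–25 N. I held it there at rest, then released it, and it stands in the bore. A top-camera check put the rod's end about 72–76 mm above the mouth (72 mm is expected at 38 mm deep). That check is noisy, but it rules out 26 and 50 mm.

**Block:** I took the grey 38 mm block and left the orange look-alike alone. In the pocket its top is at z ≈ 0.045 m (0.044 m expected), and its tilt measured about 0.02 rad. The hand felt floor contact at the expected height.

**Position disagreement:** my last wrist-camera estimate of the block's centre differs from my earlier pocket estimate by 2–4 mm. The wrist calibration readings shifted by up to 1.5 mm between scripts. I still judge the block seated, because its height and tilt are right.

**Other things:** the tall block, check weight and bottle were found at their starting places. The network missed the low block in the final check, but the picture shows it unmoved. I checked the loupe only by eye in the top picture. The gripper was clear of everything at hand-in.

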